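# Couple a flask support ring onto the bench ball mount

## Task

Mount the flask support ring on the ball mount: while its coupler is still standing on the bench, raise the coupler's handle all the way, then set the coupler squarely over the ball and press it gently down past the click until it sits fully home on the round collar with the handle still up, and finally press the handle down firmly to lock it. Work by feel, never leaning hard on the mount, and leave the blue-capped vial, the amber vial and the small bottle where they stand.

Things in the scene. Friction and masses are not known exactly. Their poses are not given: they have to be found in the camera images.
- mount: Ball mount, fixed to the bench. Origin under the centre of its dark round base plate (120 mm wide, 10 thick), on the ball's axis, z up. On it: a post, a collar (110 mm wide, 6 mm thick), above that a steel ball, 40 mm wide, on an 18 mm neck. Post height is adjustable and not measured: collar top 32 to 68 mm above the origin, ball centre always 22 mm above collar top.
- plate_top (a point): Centre of the mount's base plate, top face. Forces: more than 60 N under the coupler's feet is too much while the handle is up, and more than about 25 N on the cross-bar while locking; 25 N from the hand is enough for both. The collar is rigid: the force rises steeply there.
- coupler: Loose coupler, 0.7 to 0.95 kg, on its flat underside. Origin: centre of the socket's mouth, in the underside; z up, x towards its ring (57 mm wide, centre at x=66, z=30 mm), y along the handle's hinge. Head 57 mm wide, 50 tall; hollow tongue 24 wide, 44 tall, back to x=-62. Home, the underside lies on the collar: origin 32 to 68 mm above the mount's, any heading.
- socket_roof (a point): Top of the socket's round hole (42 mm wide, 43 deep, about 1 mm to spare round the ball), coupler (0,0,43) mm. Two spring detents meet the ball 13 mm above home and pass its widest part 1 mm above home. The weight alone does not carry it home: it stays up to 12 mm high, maybe askew. Push with 8 to 20 N more until it clicks onto the collar.
- crown (a point): Best point to hold the coupler, coupler (0,0,78) mm, axes as the coupler's. The crown is a dark block on the head, 34 mm along x, 24 mm along y, from z = 50 to 91 mm; grip it across y from above.
- hinge (a point): Axis of the handle's hinge, coupler (-32,0,40) mm, along y. At handle angle a the grip point handle_tip is at hinge + (-66 cos a + 6 sin a, 0, 66 sin a + 6 cos a) mm in the coupler's axes. From fully raised, push the cross-bar along this arc, back as well as down: a straight push down can jam.
- handle (a joint): Handle angle, rad. 0 = down along the tongue, 0.75 = fully raised (stop), leaning back at 43 degrees. Stiff hinge (0.05 N m), stays where left. Below about 0.2 its toe stands in the socket, in the ball's way. Over a seated ball it goes down to between -0.08 and 0.04, where the toe bears under the ball and resistance rises steeply; press it home with 10 to 15 N.
- handle_tip (a point): Grip point: middle of the handle's round cross-bar (14 mm thick, 32 mm long along y, round ends), 66 mm behind the hinge and, when down, 6 mm above it, coupler (-98,0,46) mm. A flat bar 14 mm wide (top 10 mm above the hinge) joins it to the hinge. Turns with the handle. Pinch it by its round ends, across y, from above: it turns between the fingers; nothing lies below it.
- vial: Bystander: vial with a dark blue cap, 30 mm wide, 58 mm tall, origin under its centre.
- bottle: Bystander: small amber bottle, 38 mm wide, 87 mm tall, origin under its centre. Just right of it a side panel of the fume hood stands on the bench: at y about -0.08 m, from x about 0.42 m backwards, 0.57 m tall; pass round it close to the robot's base.
- amber_vial: Bystander: amber glass vial with a grey cap, 39 mm wide, 77 mm tall, origin under its centre.
- feet: The four small round feet (6 mm) under the coupler, at x=21, y=12 and -12 and at x=-50, y=11 and -11 mm; origin and axes as the coupler's. Fully home means that these stand on the collar (force between feet and mount over 1 N).

How it is judged:
On the way, in this order (a step that is already met when the one before it is completed fails the run):
1. the handle is raised while the coupler still stands on the bench beside the mount (value of joint handle above 0.55 rad and height (world z) of coupler below 0.01 m and angle between coupler's own z axis and vertical below 0.12 rad and horizontal distance between coupler and mount above 0.1 m), for 0.2 s.
2. the coupler sits fully home over the ball, on the collar, with the handle still up (horizontal distance between coupler and mount below 0.004 m and z of coupler in the frame of mount between 0.029 and 0.071 m and angle between coupler's own z axis and vertical below 0.03 rad and value of joint handle above 0.45 rad and contact force between feet and mount above 1 N), for 0.2 s.
At the end, for the whole second after the job is handed in: The coupler sits on the collar, over the ball (within 4 mm of its axis, upright within 0.03 rad, origin 29 to 71 mm above the mount's), at rest, its feet standing on the collar (over 1 N), its handle pressed down to below 0.06 rad (horizontal distance between coupler and mount below 0.004 m and z of coupler in the frame of mount between 0.029 and 0.071 m and angle between coupler's own z axis and vertical below 0.03 rad and value of joint handle below 0.06 rad and linear speed of coupler below 0.02 m/s and contact force between feet and mount above 1 N); the robot touches nothing.
It fails at once if the coupler's feet are pressed too hard on the mount: over 60 N with the handle up (value of joint handle above 0.4 rad and contact force between feet and mount above 60 N).
It fails at once if the handle is forced: over 260 N in all between coupler and mount, clamping included (about 25 N on the cross-bar) (contact force between coupler and mount above 260 N).
It fails at once if the small blue-capped vial is moved by more than 25 mm (distance of vial from where it was at the start of the episode above 0.025 m).
It fails at once if the small amber bottle is moved by more than 25 mm (distance of bottle from where it was at the start of the episode above 0.025 m).
It fails at once if the amber vial is moved by more than 25 mm (distance of amber_vial from where it was at the start of the episode above 0.025 m).
It also fails if it takes over 69 s, if anything falls off the work surface, if the arm or the gripper's body presses on something with over 40 N, if the wrist force passes 120 N, or if a joint passes its speed limit or range.

## Robot

A 6-joint arm with a two-finger parallel gripper is mounted at the origin on a cart in front of the work surface, level with it; the furniture and walls round the work are solid. World frame = base frame: x ahead of the robot, y to its left, z up, the work surface at z = 0. Lengths are in m, angles in rad, forces in N, time in s.
With the tool pointing down it reaches from about 0.375 to 0.925 m from the base axis. Payload 5.7 kg.
Tool frame: the origin (TCP) lies at the centre of the arm's flange, where the gripper is bolted on; the fingertips stand 173 mm ahead of it and the grasp point (between the pads) lies 155 mm ahead of it; z points along the fingers, y is the direction in which the jaws open and shut (so a half turn about z gives the same grasp; the last joint's range is limited). The gripper opens to 85 mm and grips with 20 to 120 N. Pads are 22 mm wide; open, the fingers measure 114 mm over their backs; the gripper's body (76 mm by 85 mm) begins 54 mm behind the grasp point. The pads swing forward as they close: fully open they stand 13 mm farther back than shut.
Start: joints at [1.187, 0.359, 1.51, -0, 1.272, -0.115], TCP at [0.159, 0.578, 0.405] pointing down, gripper open.
Joint ranges: [-2.97, 2.97], [-1.01, 2.36], [0.21, 2.38], [-0.96, 4.11], [0.2, 2.71], [-2.98, 2.98]. Speed limits (rad/s): [2.39, 2.39, 3.14, 3.14, 3.14, 3.14].

## Interface

Orientations are given as a unit quaternion [w, x, y, z].
In Python, from bench import r, eyes, job gives the robot as it stands.
- The arm moves only by the tool play_rows, never from a script. Its argument "deltas" is a list that holds one entry, the list of rows, each a list of 6 numbers: the shift along the tool's x, y, z in mm, then the turn, a rotation vector about the tool's x, y, z in degrees. A call has 1 to 20 rows; each row is the pose to reach, as a shift and turn from the pose commanded when the call began, along the tool's axes at that moment; what a row does not reach only later rows make up. A row lasts 1/10 s, in which the tool goes at most 50 mm and 8.59 degrees, less where a joint would pass 70% of its speed; a pose out of reach is approached as far as the arm can. A call with a gripper value outside its range is refused whole. "hand" is the closure in counts, from 0 (fully open) to 255 (shut), set as the call begins (left out, the last holds). The fingers move at their own pace and stop on an object; the grip force is fixed at half the most. Time passes only in rows, so rows that repeat a pose let the fingers close. It gives the time, the measured TCP pose, the force and the opening at its end, in the units of the state.
- r.sense(): the state, without advancing time (a new reading comes with each control period).
- eyes.camera(name): name is "scene" or "top" or "wrist"; returns the picture (480x640x3 uint8, blue, green, red); there is no depth.
- eyes.camera_model(name): a dict with "fov_y" (degrees; the focal length in pixels is half the picture's height over the tangent of half this angle, whatever the lens; pixels are square), "cx", "cy" (the principal point, pixels), "k1" (the pictures are not rectified: a ray, as slopes to the right and down, at radius r is drawn at 1 + k1 r^2 times it, then the intrinsics apply), "origin" and "rotation" of the camera in the world. Camera axes: x right, y down, z forward; pixel columns grow to the right and rows downward; lengths in m; the calibration is good to about 2 mm. A picture is of the moment at which its call begins: read the wrist's pose just before it. camera_model takes no time and is no camera call; for the wrist camera it gives the pose at the moment of the call.
- job.close_job(): hands the job in, once; it reports no verdict.
The state is a dict: "time": time; "joints": joint angles; "qd": joint speeds; "joint_efforts": joint torques, N m; "position": TCP position; "ee_rot": TCP orientation; "ft_force": force on the tool from outside, world axes, zero at the start; "ft_torque": the same for the moment, N m; "grip_width": finger opening in m.
Only numpy, scipy, OpenCV 4.12 (cv2) and the standard library are available. Lean on these libraries where they do the work, as an engineer would, in place of code of your own. Each camera call takes 0.05 s, during which the arm holds its last target.

## Working session

There is one attempt and no reset: what is moved stays moved. The work goes in short steps, Python scripts to look and compute and a tool call to move; the robot and the scene stay as the last step left them, time stands still between calls to the robot, and variables do not carry over. Pictures are saved under pics/ and viewed, and the job is handed in when it is done.

Besides the shell and the picture viewer there is one more tool, called after "Request:" in YAML: its name, and indented under it one key for each argument. play_rows: Moves the arm, as the interface text tells. Its arguments: {"type":"object","properties":{"deltas":{"type":"array","items":{"type":"array","items":{"type":"array","items":{"type":"number"}}}},"hand":{"type":"number"}},"required":["deltas"]}

```bash
ls; mkdir -p pics
python3 - <<'E'
from bench import r, eyes, job
import cv2
print(r.sense())
for n in ["scene","top","wrist"]:
    print(n,eyes.camera_model(n))
    cv2.imwrite(f"pics/{n}0.png",eyes.camera(n))
E
```

```text
pics
{'time': 0.0, 'joints': array([ 1.18691260e+00,  3.59494819e-01,  1.51144366e+00,  4.71497279e-06,
        1.27252177e+00, -1.15063414e-01]), 'qd': array([ 0.0001383 , -0.00063875, -0.00129102,  0.00056109, -0.00073994,
        0.00021076]), 'joint_efforts': array([ 5.02560415e-04, -5.27613544e+01, -2.78621471e+01, -2.40974941e-04,
        1.30981443e-02, -3.81220764e-05]), 'position': array([0.15920185, 0.57810813, 0.40385509]), 'ee_rot': array([-2.32731250e-04,  1.34006443e-01,  9.90980021e-01, -9.04330841e-04]), 'ft_force': array([-0.28103476, -0.58044268, -0.09089299]), 'ft_torque': array([ 0.03750101,  0.02618296, -0.06883166]), 'grip_width': 0.08538318634940817}
scene {'fov_y': 47.757422611060875, 'cx': 319.4334497477673, 'cy': 241.23102973357163, 'k1': -0.13469813529658597, 'origin': array([0.15273038, 0.36872663, 0.77583536]), 'rotation': array([ 0.13986457, -0.44638252,  0.84385394, -0.26285182])}
top {'fov_y': 51.4517228127706, 'cx': 316.6305085963629, 'cy': 246.672904171981, 'k1': -0.07612982790713964, 'origin': array([0.44589871, 0.08262844, 0.91017933]), 'rotation': array([ 0.05731035, -0.70196714,  0.70906039, -0.03451115])}
wrist {'fov_y': 60.34838854320884, 'cx': 324.5161895288857, 'cy': 240.16568685730118, 'k1': 0.010030830404748397, 'origin': array([0.08039771, 0.60208976, 0.37284794]), 'rotation': array([0.1295521 , 0.78487483, 0.59796953, 0.09808263])}
```

View pics/scene0.png

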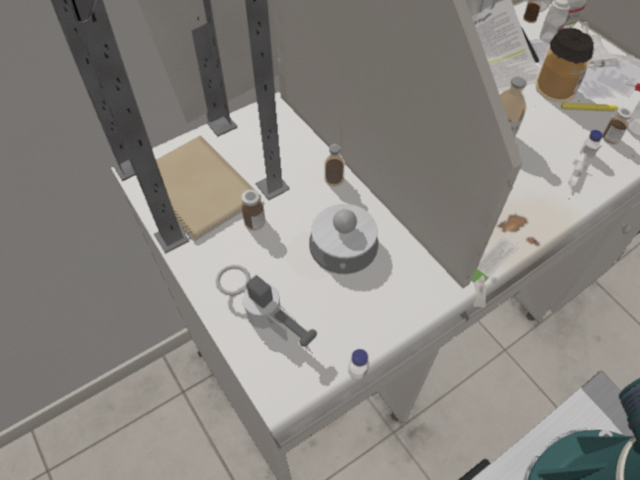

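View pics/top0.png

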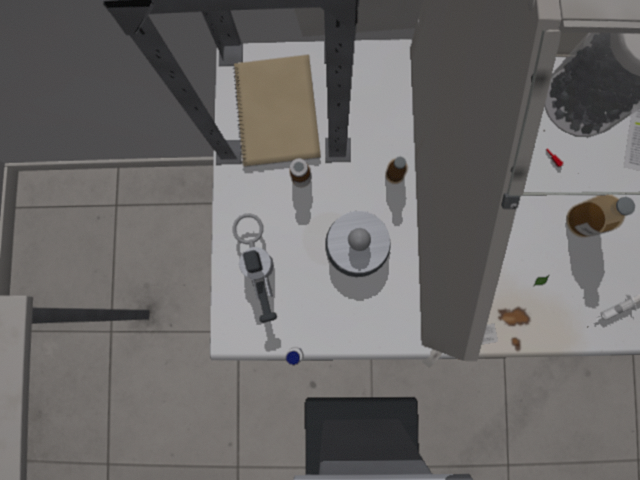

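View pics/wrist0.png

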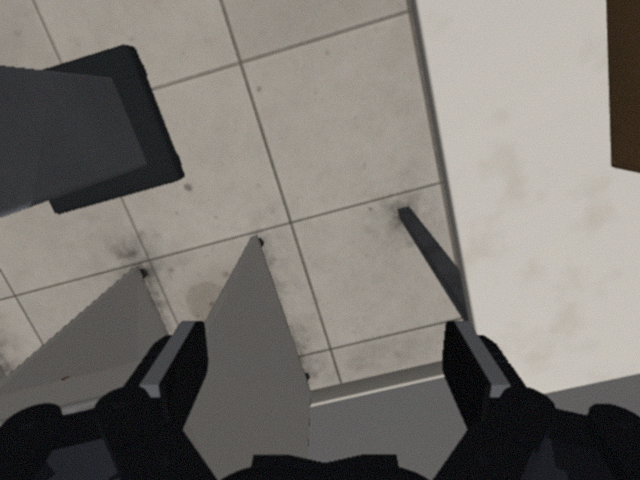

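The top view shows the ring at (248,230), the crown at (253,262), the cross-bar at (267,317), the ball at (358,240) and the blue cap at (294,356). The amber vial is at (300,170) and the bottle at (397,168). I'll write the helpers and measure from two views.

```bash
cat > h.py <<'E'
import numpy as np, cv2
from scipy.spatial.transform import Rotation as R
def rot(q): return R.from_quat([q[1],q[2],q[3],q[0]]).as_matrix()
def K(m):
    f=240/np.tan(np.radians(m['fov_y'])/2); return f
def camR(m):
    q=np.array(m['rotation']); return rot(q)
def ray(m,u,v):
    f=K(m); d=np.array([(u-m['cx'])/f,(v-m['cy'])/f]); p=d.copy()
    for _ in range(30): p=d/(1+m['k1']*(p@p))
    w=camR(m)@np.array([p[0],p[1],1]); return np.array(m['origin']),w/np.linalg.norm(w)
def onz(m,u,v,z):
    o,d=ray(m,u,v); return o+d*(z-o[2])/d[2]
def tri(obs):
    A=np.zeros((3,3));b=np.zeros(3);L=[]
    for m,u,v in obs:
        o,d=ray(m,u,v);P=np.eye(3)-np.outer(d,d);A+=P;b+=P@o;L.append((o,P))
    x=np.linalg.solve(A,b); return x,[float(np.linalg.norm(P@(x-o))) for o,P in L]
def proj(m,X):
    p=camR(m).T@(np.array(X)-m['origin']); p=p[:2]/p[2]; p=p*(1+m['k1']*(p@p)); return p*K(m)+[m['cx'],m['cy']]
E
python3 - <<'E'
import cv2
a=cv2.imread('pics/top0.png');cv2.imwrite('pics/t1.png',cv2.resize(a[150:370,210:410],None,fx=2.7,fy=2.7,interpolation=2)[:600])
a=cv2.imread('pics/scene0.png');cv2.imwrite('pics/s1.png',cv2.resize(a[190:390,190:400],None,fx=3,fy=3,interpolation=2))
E
```

```text
(no output)
```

View pics/t1.png

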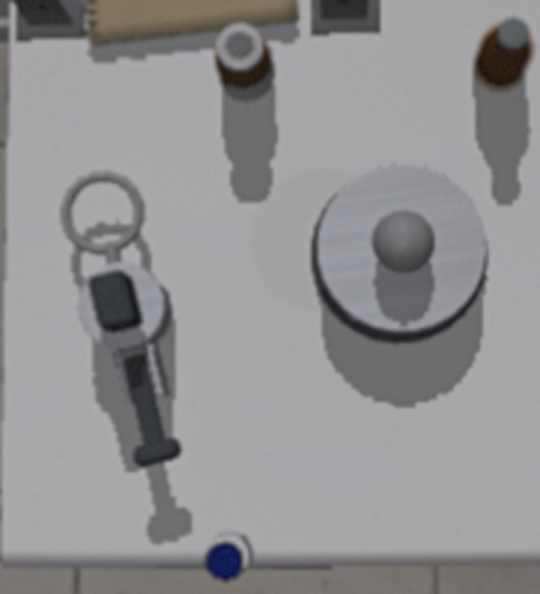

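View pics/s1.png

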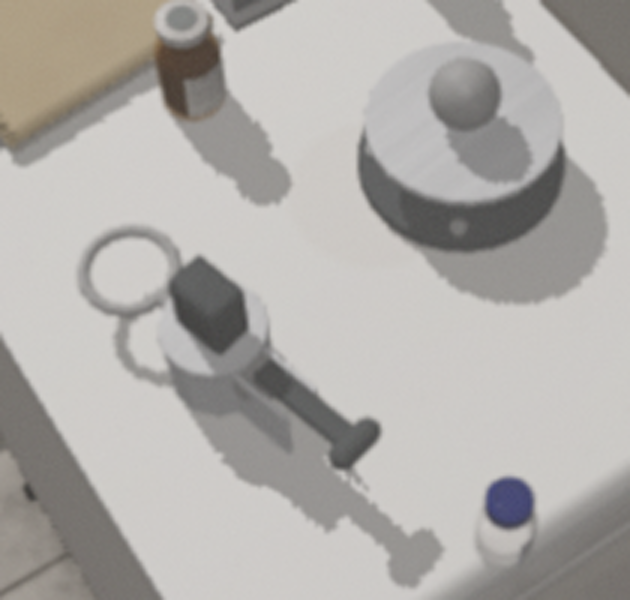

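Run:
```python
from bench import eyes
from h import *
T=eyes.camera_model('top');S=eyes.camera_model('scene')
t=lambda x,y:(T,210+x/2.7,150+y/2.7); s=lambda x,y:(S,190+x/3,190+y/3)
for n,a,b in [("bar",(157,451),(355,443)),("ball",(403,240),(465,94)),("ring",(103,212),(130,270)),("collar",(402,250),(463,120)),("vialcap",(225,561),(510,500)),("amber",(239,44),(182,18)),
  ("crown corner far-left",(91,283),(198,258)),("crown c near right",(137,322),(218,325)),("crown c near right bottom",(140,328),(222,352))]:
    x,e=tri([t(*a),s(*b)]); print(n,x.round(4),np.round(e,4))
print(onz(T,397,164,.087))
# dark masks
a=cv2.imread('pics/top0.png');m=(a.max(2)<75).astype('u1');m[:240]=0;m[330:]=0;m[:,:235]=0;m[:,290:]=0
n,l,st,c=cv2.connectedComponentsWithStats(m);print(st,c)
a=cv2.imread('pics/scene0.png');m=(a.max(2)<85).astype('u1');m[:270]=0;m[350:]=0;m[:,:240]=0;m[:,325:]=0
n,l,st,c=cv2.connectedComponentsWithStats(m);print(st,c)
# collar ellipse
```

```text
bar [0.4377 0.1953 0.0452] [0.0004 0.0004]
ball [0.5691 0.0363 0.0643] [0.0001 0.0001]
ring [0.5966 0.2349 0.0261] [0.0005 0.0005]
collar [0.5665 0.0369 0.0431] [0.0012 0.0012]
vialcap [0.369  0.1518 0.0507] [0.001 0.001]
amber [0.697  0.1396 0.072 ] [0.0001 0.0001]
crown corner far-left [0.5357 0.2234 0.1135] [0.0038 0.0038]
crown c near right [0.5245 0.2131 0.0498] [0.007 0.007]
crown c near right bottom [0.5225 0.2146 0.0252] [0.0068 0.0068]
[ 0.69390609 -0.02919617  0.087     ]
[[     0      0    640    480 306452]
 [   244    251     18     22    307]
 [   266    264      7     13     29]
 [   256    277     21     46    400]
 [   255    280      1      1      1]
 [   268    280      3     10     11]] [[319.64625455 239.39134677]
 [252.4267101  261.62540717]
 [269.68965517 270.79310345]
 [264.0975     302.155     ]
 [255.         280.        ]
 [268.72727273 284.45454545]]
[[     0      0    640    480 306829]
 [   248    287     24     20    253]
 [   275    311     12     12     83]
 [   302    333     14     13     35]] [[319.56021758 239.42044266]
 [260.65612648 296.88932806]
 [280.72289157 316.3253012 ]
 [308.91428571 339.91428571]]
```

```bash
cat >> h.py <<'E'
def delta(st,grasp,yaw_y):
    """tool-frame delta (mm, deg) so the grasp point is at grasp, tool down, tool y axis at world angle yaw_y"""
    Rc=rot(st['ee_rot']); y=np.array([np.cos(yaw_y),np.sin(yaw_y),0]); z=np.array([0,0,-1.]); x=np.cross(y,z)
    Rt=np.stack([x,y,z],1); p=np.array(grasp)-0.155*z
    d=Rc.T@(p-st['position'])*1000; w=np.degrees(R.from_matrix(Rc.T@Rt).as_rotvec())
    return np.round(d,1),np.round(w,2)
def gp(st): return st['position']+0.155*rot(st['ee_rot'])[:,2]
E
python3 - <<'E'
from bench import r
from h import *
print(delta(r.sense(),[.4377,.1953,.165],np.pi/2+.244))
E
```

```text
(array([-370.1, -295.1,   84.4]), array([ -0.08,  -0.03, -29.38]))
```

Request:
play_rows:
  deltas:
    - [[-20,-16,4,0,0,-2],[-55,-44,12,0,0,-5],[-95,-76,21,0,0,-8],[-135,-108,30,0,0,-11],[-175,-140,40,0,0,-14],[-215,-172,49,0,0,-17],[-255,-203,58,0,0,-20],[-295,-235,67,0,0,-23.5],[-330,-263,76,0,0,-26.5],[-355,-283,81,0,0,-28.5],[-370,-295,84,0,0,-29.4],[-370,-295,84,0,0,-29.4],[-370,-295,84,0,0,-29.4],[-370,-295,84,0,0,-29.4]]
  hand: 0

```text
time: 1.55
position: [0.437, 0.1965, 0.3207]
ee_rot: [-0.0, -0.122, 0.993, 0.0]
ft_force: [-0.6, 0.1, -0.1]
grip_width: 0.0852
```

Run:
```python
from bench import r, eyes
from h import *
s=r.sense();m=eyes.camera_model('wrist');a=eyes.camera('wrist')
print(s['time'],gp(s),s['ft_force'],s['joints'])
cv2.imwrite('pics/w1.png',a)
for X in [[.4377,.1953,.046],[.5328,.219,.091],[.5966,.2349,.03]]: print(proj(m,X))
```

```text
1.55 [0.43694188 0.19648797 0.1657414 ] [-0.58601097  0.13249017 -0.0699398 ] [ 2.78054771e-01  2.88634558e-01  1.86483921e+00  3.60978087e-04
  9.88588605e-01 -1.53776600e+00]
[319.21648137 238.93336106]
[318.95207937 419.34032439]
[320.19191277 430.27512658]
```

View pics/w1.png

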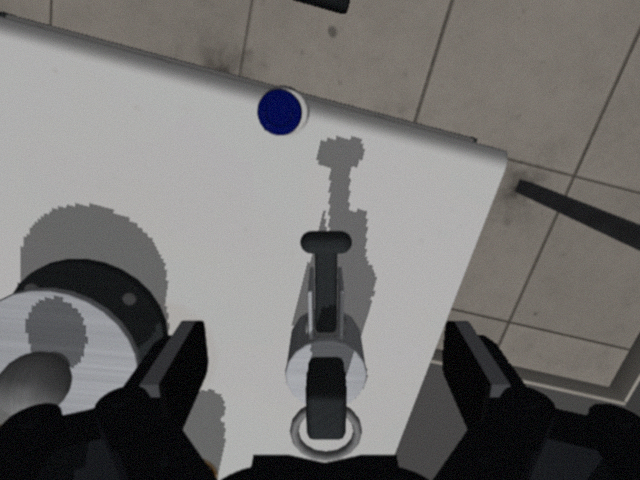

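The wrist view shows the bar at (326,242), the crown at x≈326 and the ring at (325,430). The fingers are symmetric about x≈325.5, so the gripper is centred on the bar with the heading right. Next I'll descend and pinch.

Request:
play_rows:
  deltas:
    - [[-1,0,15,0,0,0],[-1,0,40,0,0,0],[-1,0,65,0,0,0],[-1,0,90,0,0,0],[-1,0,108,0,0,0],[-1,0,117,0,0,0],[-1,0,120,0,0,0],[-1,0,120,0,0,0],[-1,0,120,0,0,0]]
  hand: 0

```text
time: 2.5
position: [0.439, 0.1963, 0.2015]
ee_rot: [0.001, -0.122, 0.993, 0.0]
ft_force: [0.6, 0.4, -0.5]
grip_width: 0.0852
```

Request:
play_rows:
  deltas:
    - [[0,0,0,0,0,0],[0,0,0,0,0,0],[0,0,0,0,0,0],[0,0,0,0,0,0],[0,0,0,0,0,0],[0,0,0,0,0,0],[0,0,0,0,0,0],[0,0,0,0,0,0],[0,0,0,0,0,0],[0,0,0,0,0,0]]
  hand: 255

```text
time: 3.5
position: [0.4387, 0.196, 0.2007]
ee_rot: [-0.0, -0.122, 0.993, -0.0]
ft_force: [-0.3, -0.3, 1.0]
grip_width: 0.0281
```

Run:
```python
from bench import r, eyes
from h import *
s=r.sense();m=eyes.camera_model('wrist');a=eyes.camera('wrist')
print(s['time'],gp(s),s['ft_force'],s['grip_width'])
cv2.imwrite('pics/w2.png',a)
```

```text
3.5 [0.43870717 0.19594466 0.04566673] [-0.34622069 -0.29139475  0.95497575] 0.028130345511421753
```

View pics/w2.png

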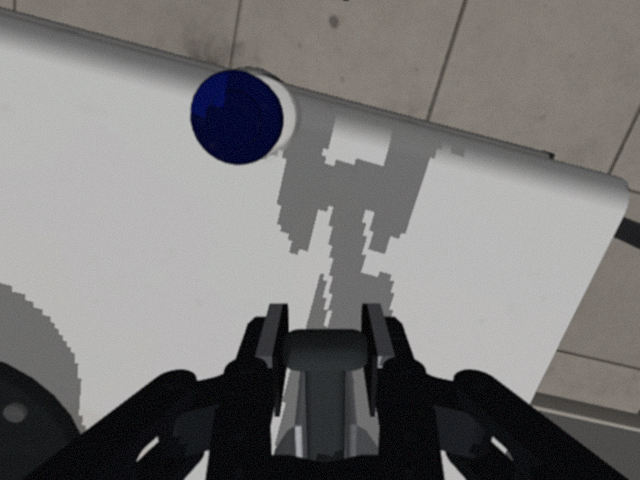

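Request:
play_rows:
  deltas:
    - [[-0.4,0,-3.3,0,0,0],[-0.9,0,-6.6,0,0,0],[-1.7,0,-9.8,0,0,0],[-2.5,0,-13,0,0,0],[-3.6,0,-16.1,0,0,0],[-4.7,0,-19.2,0,0,0],[-6.1,0,-22.2,0,0,0],[-7.6,0,-25.2,0,0,0],[-9.2,0,-28.1,0,0,0],[-11,0,-30.9,0,0,0],[-12.9,0,-33.6,0,0,0],[-14.9,0,-36.2,0,0,0],[-17.1,0,-38.7,0,0,0],[-19.4,0,-41.1,0,0,0],[-19.4,0,-41.1,0,0,0],[-19.4,0,-41.1,0,0,0]]

```text
time: 5.15
position: [0.4571, 0.2005, 0.2417]
ee_rot: [-0.001, -0.122, 0.993, -0.0]
ft_force: [-1.5, -2.1, -2.7]
grip_width: 0.0282
```

Run:
```python
from bench import r, eyes
from h import *
s=r.sense()
print(s['time'],gp(s),s['ft_force'],s['grip_width'])
a=eyes.camera('scene');cv2.imwrite('pics/s2.png',cv2.resize(a[190:390,190:400],None,fx=3,fy=3,interpolation=2))
```

```text
5.15 [0.45689258 0.20045239 0.08671309] [-1.45122917 -2.1020463  -2.67553447] 0.028236775732090724
```

View pics/s2.png

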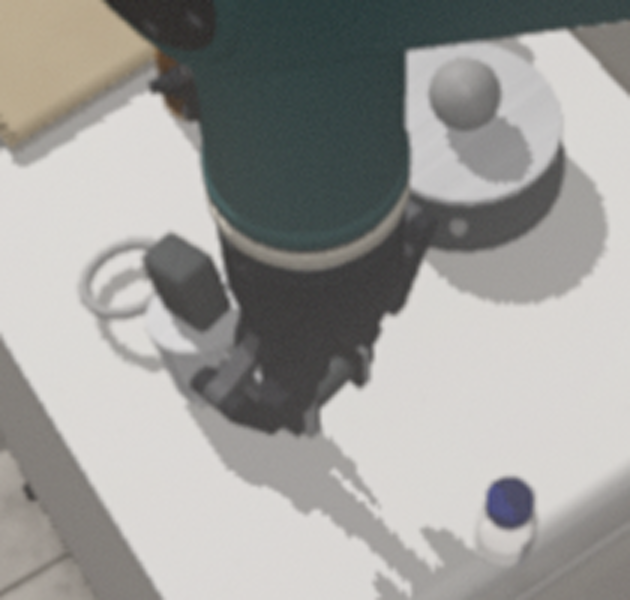

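Run:
```python
from bench import r, eyes
from h import *
a=eyes.camera('top');cv2.imwrite('pics/t2.png',cv2.resize(a[190:340,210:330],None,fx=4,fy=4,interpolation=2))
cv2.imwrite('pics/w3.png',eyes.camera('wrist'))
```

```text
(no output)
```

View pics/t2.png

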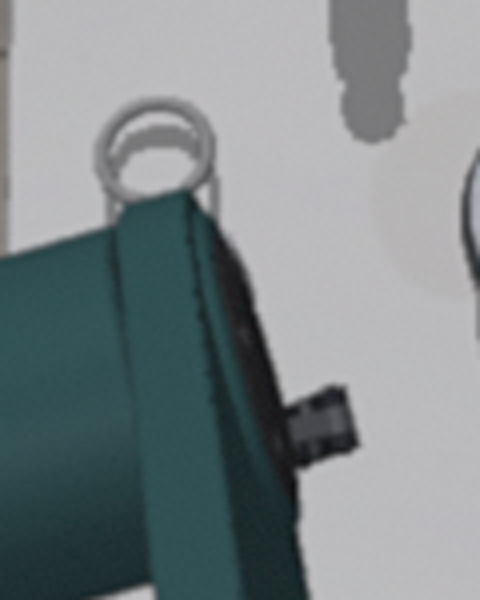

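View pics/w3.png

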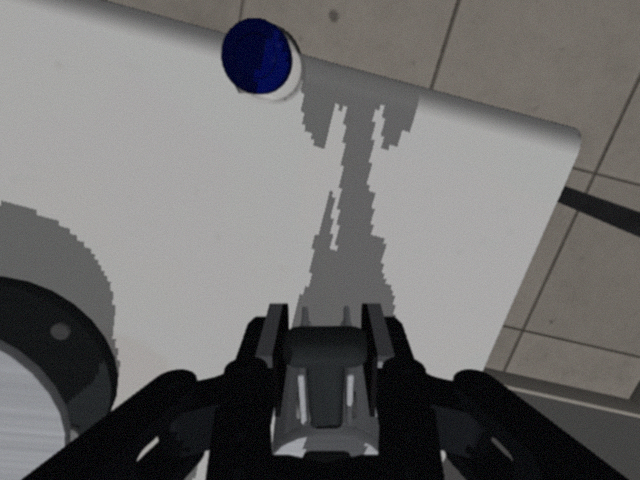

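The scene and top views show the ring sunk towards its shadow and the crown moved about (-7,-8) px. So the coupler has tipped nose-down, because pad friction resists the bar turning. I'll turn the tool with the handle, about the bar, so that friction helps instead.

Request:
play_rows:
  deltas:
    - [[-5.4,0,0.1,0,2,0],[-10.8,0,0.4,0,4,0],[-16.2,0,0.9,0,6,0],[-21.6,0,1.5,0,8,0],[-26.9,0,2.4,0,10,0],[-32.2,0,3.4,0,12,0],[-37.5,0,4.6,0,14,0],[-42.7,0,6,0,16,0],[-47.9,0,7.6,0,18,0],[-53,0,9.3,0,20,0],[-58,0,11.3,0,22,0],[-63,0,13.4,0,24,0],[-63,0,13.4,0,24,0],[-63,0,13.4,0,24,0]]

```text
time: 6.7
position: [0.5177, 0.2157, 0.2285]
ee_rot: [-0.208, -0.119, 0.97, -0.026]
ft_force: [-5.6, -2.0, 4.5]
grip_width: 0.0284
```

Run:
```python
from bench import r, eyes
from h import *
s=r.sense()
print(s['time'],gp(s),s['ft_force'],s['ft_torque'],s['grip_width'])
a=eyes.camera('scene');cv2.imwrite('pics/s3.png',cv2.resize(a[190:390,190:400],None,fx=3,fy=3,interpolation=2))
```

```text
6.7 [0.45605535 0.2003145  0.08711688] [-5.57538654 -2.01649961  4.549918  ] [-0.28729455  0.89851314 -0.03204743] 0.028403784339769377
```

View pics/s3.png

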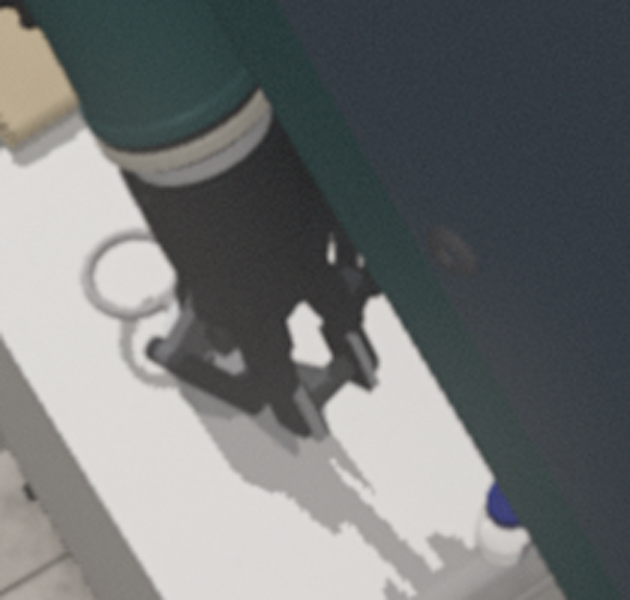

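Request:
play_rows:
  deltas:
    - [[0,0,0,0,0,0],[0,0,0,0,0,0],[0,0,0,0,0,0],[0,0,0,0,0,0],[0,0,0,0,0,0],[0,0,-10,0,0,0],[0,0,-30,0,0,0],[0,0,-60,0,0,0],[0,0,-90,0,0,0],[0,0,-110,0,0,0],[0,0,-120,0,0,0],[0,0,-120,0,0,0],[0,0,-120,0,0,0]]
  hand: 0

```text
time: 8.05
position: [0.5655, 0.2276, 0.3374]
ee_rot: [-0.207, -0.119, 0.971, -0.025]
ft_force: [-0.4, 0.5, 0.4]
grip_width: 0.0857
```

Run:
```python
from bench import r, eyes
from h import *
s=r.sense()
print(s['time'],gp(s),s['ft_force'],s['ft_torque'],s['grip_width'])
print(delta(s,[.51,.2135,.22],np.pi/2+.244))
a=eyes.camera('wrist');cv2.imwrite('pics/w4.png',a)
a=eyes.camera('scene');cv2.imwrite('pics/s4.png',cv2.resize(a[190:390,190:400],None,fx=3,fy=3,interpolation=2))
```

```text
8.05 [0.5041531  0.21232655 0.19586037] [-0.37205907  0.51394086  0.40727944] [ 0.07410044 -0.17568015 -0.00571601] 0.08569628494479205
(array([ 67.6,  -0.3, -11. ]), array([-1.000e-02, -2.407e+01,  2.000e-02]))
```

View pics/w4.png

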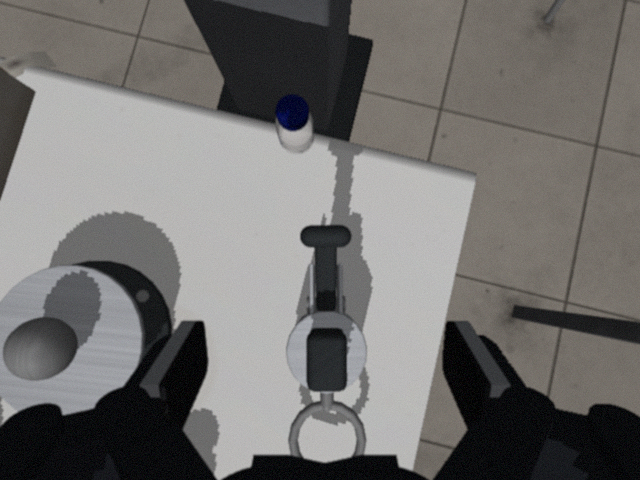

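View pics/s4.png

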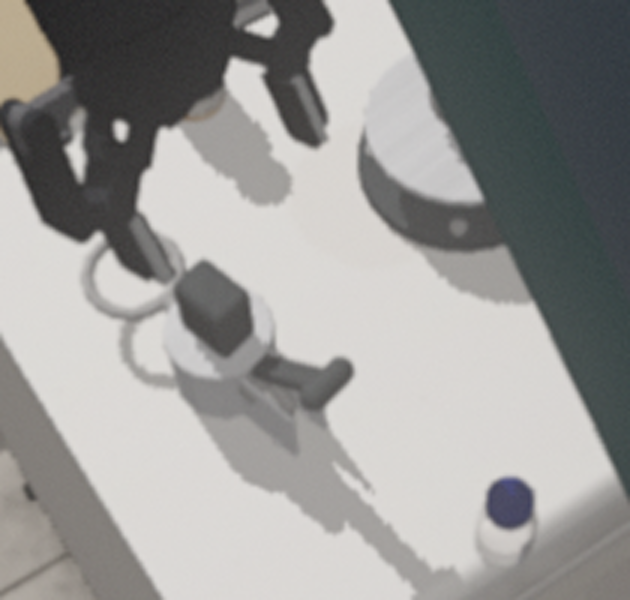

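Run:
```python
from bench import r, eyes
from h import *
W=eyes.camera_model('wrist');S=eyes.camera_model('scene')
s=lambda x,y:(S,190+x/3,190+y/3)
for n,a,b in [("bar",(326,236),(331,382)),("ring",(327,440),(134,275)),("vialcap",(293,110),(510,499))]:
    x,e=tri([(W,*a),s(*b)]); print(n,x.round(4),np.round(e,4))
print(onz(W,326,440,.03), onz(W,326,236,.087))
```

```text
bar [0.4537 0.2006 0.0899] [0.0025 0.0025]
ring [0.5904 0.237  0.0329] [0.0014 0.0014]
vialcap [0.3685 0.1556 0.0564] [0.0017 0.0017]
[0.59278707 0.23752666 0.03      ] [0.45439097 0.20284102 0.087     ]
```

Run:
```python
from bench import r, eyes
from h import *
T=eyes.camera_model('top');W=eyes.camera_model('wrist');s=r.sense()
print("posts",onz(T,222,160,0),onz(T,240,160,0),onz(T,327,160,0),onz(T,350,160,0))
Rt=rot(s['ee_rot']);print("cam in tool",Rt.T@(W['origin']-s['position']),Rt.T@camR(W))
print(delta(s,[.595,.235,.18],np.pi/2+.244))
```

```text
posts [0.73409271 0.29098002 0.        ] [0.73329677 0.25627984 0.        ] [0.72998233 0.09066116 0.        ] [0.72924663 0.04725426 0.        ]
cam in tool [0.08130054 0.00179076 0.0305436 ] [[ 2.13372127e-04 -9.47024486e-01 -3.21161294e-01]
 [ 9.99999832e-01  2.89448869e-05  5.79025487e-04]
 [-5.39055337e-04 -3.21161364e-01  9.47024333e-01]]
(array([-28.8,   0. , -10.9]), array([-1.000e-02, -2.415e+01,  2.000e-02]))
```

Run:
```python
from bench import r
from h import *
print(delta(r.sense(),[.528,.2184,.211],np.pi/2+.244))
```

```text
(array([ 46.9,   0.1, -11. ]), array([-1.000e-02, -2.415e+01,  2.000e-02]))
```

Request:
play_rows:
  deltas:
    - [[8,0,-4,0,-4,0],[20,0,-8,0,-10,0],[32,0,-11,0,-16,0],[41,0,-11,0,-21,0],[46,0,-11,0,-23.5,0],[47,0,-11,0,-24.15,0],[47,0,-11,0,-24.15,0],[47,0,-11,0,-24.15,0],[47,0,-11,0,-24.15,0]]

```text
time: 9.05
position: [0.5291, 0.2185, 0.3666]
ee_rot: [0.001, -0.122, 0.993, 0.0]
ft_force: [0.4, -0.1, -0.3]
grip_width: 0.0853
```

Run:
```python
from bench import r, eyes
from h import *
s=r.sense();W=eyes.camera_model('wrist')
a=eyes.camera('wrist');cv2.imwrite('pics/w5.png',a);cv2.imwrite('pics/w5z.png',cv2.resize(a[120:380,220:430],None,fx=2.3,fy=2.3,interpolation=2))
print(s['time'],gp(s),s['qd'].round(3)); np.save('w5.npy',gp(s))
print(proj(W,[.528,.2184,.091]), delta(s,[.569,.0363,.205],np.pi/2+.244))
```

```text
9.05 [0.52932144 0.21852504 0.21161632] [-0.002 -0.002 -0.002  0.002 -0.003  0.   ]
[321.73115332 235.49096659] (array([   5.4, -186.4,    6.6]), array([-0.01,  0.07,  0.01]))
```

View pics/w5z.png

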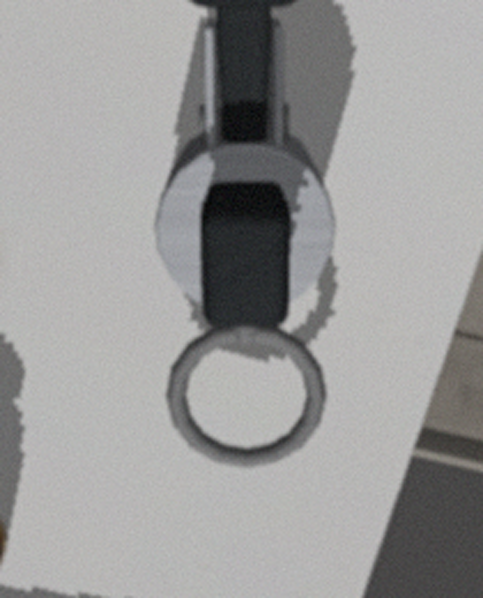

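The zoomed wrist view shows the crown's top face at columns 203–288 and rows 218–325 (full-frame centre about (326.7,238)). The ring is centred at about (327.2,292.6). Next I'll hover over the ball in the same pose.

Request:
play_rows:
  deltas:
    - [[0,-12,1,0,0,0],[1,-35,2,0,0,0],[2,-65,3,0,0,0],[3,-95,4,0,0,0],[4,-125,5,0,0,0],[5,-155,6,0,0,0],[5,-175,6,0,0,0],[5,-186,6,0,0,0],[5,-186,6,0,0,0],[5,-186,6,0,0,0],[5,-186,6,0,0,0]]

```text
time: 10.2
position: [0.5686, 0.0376, 0.3611]
ee_rot: [0.001, -0.122, 0.992, 0.0]
ft_force: [-0.7, -0.2, -0.3]
grip_width: 0.0854
```

Run:
```python
from bench import r, eyes
from h import *
s=r.sense();W=eyes.camera_model('wrist')
a=eyes.camera('wrist');cv2.imwrite('pics/w6.png',a);cv2.imwrite('pics/w6z.png',cv2.resize(a[120:380,200:450],None,fx=2.3,fy=2.3,interpolation=2))
print(s['time'],gp(s),s['qd'].round(3)); np.save('w6.npy',gp(s))
print(proj(W,[.569,.0363,.065]))
```

```text
10.2 [0.56888111 0.0377153  0.2060873 ] [ 0.008 -0.003 -0.001 -0.001 -0.001 -0.002]
[319.42252919 227.2852375 ]
```

View pics/w6.png

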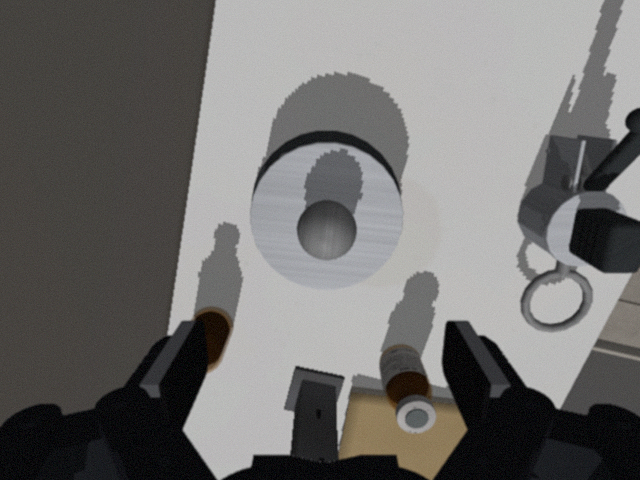

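View pics/w6z.png

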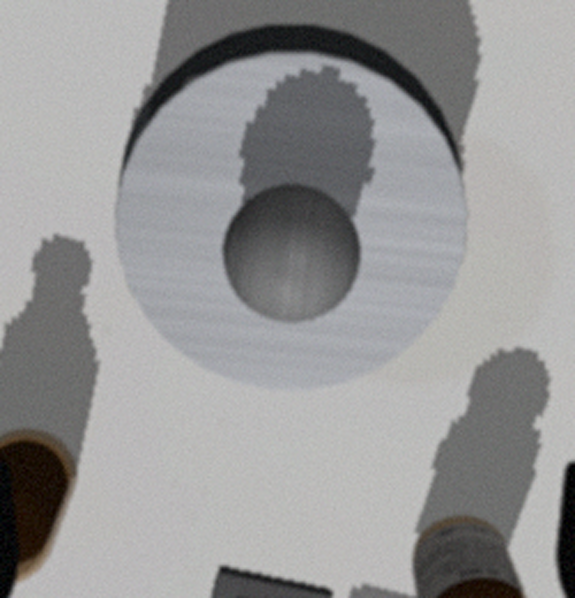

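```bash
cat > wm.py <<'E'
from h import *
# wrist camera model rigid in tool frame (from calibration), lateral offset as given
TC=np.array([0.08130054,0.00179076,0.0305436]); 
RC=np.array([[2.13e-4,-.947024,-.321161],[1,2.9e-5,5.8e-4],[-5.4e-4,-.321161,.947024]])
M=dict(fov_y=60.34838854320884,cx=324.5161895288857,cy=240.16568685730118,k1=0.01003)
def loc(u,v,depth_below_grasp):
    """point in nominal vertical tool frame (x,y mm rel. grasp axis); depth below grasp point (m)"""
    f=K(M);d=np.array([(u-M['cx'])/f,(v-M['cy'])/f]);w=RC@np.array([d[0],d[1],1.]);
    Z=.155+depth_below_grasp-TC[2]; return (TC+w*Z/w[2])[:2]*1000
E
python3 - <<'E'
from wm import *
g5=np.load('w5.npy');g6=np.load('w6.npy')
c=lambda u,v:(220+u/2.3,120+v/2.3)
print("crown",loc(*c(245.5,271.5),g5[2]-.091))
print("crown back/front edge",loc(*c(245.5,216),g5[2]-.091),loc(*c(245.5,327),g5[2]-.091))
print("ring",loc(*c(246.5,397),g5[2]-.03))
print("ring edges",loc(*c(246.5,327),g5[2]-.03),loc(*c(246.5,467),g5[2]-.03))
print("head",loc(*c(245,143),g5[2]-.05),loc(*c(245,228),g5[2]-.05))
b=(200+291.5/2.3,120+252.5/2.3)
print("ball",loc(*b,g6[2]-.065), loc(*b,g6[2]-.06))
for k in (0,1): print("collar edges x",loc(326.7,120+[52,388][k]/2.3,g6[2]-.043))
print("collar y",loc(200+117/2.3,212,g6[2]-.043),loc(200+466/2.3,212,g6[2]-.043))
E
```

```text
crown [-0.40767034  3.33171965]
crown back/front edge [15.20176679  3.30138654] [-16.64739963   3.36327757]
ring [-67.80635298   4.16246878]
ring edges [-41.0272026    4.10137135] [-96.02250677   4.22684478]
head [27.05975708  3.35772692] [0.26414264 3.40526547]
ball [-1.36778893  3.44903924] [-2.92437505  3.48026346]
collar edges x [53.93722388  3.43899778]
collar edges x [-55.47170766   3.64827621]
collar y [  5.16466139 -50.97843206] [ 5.17230041 58.11043611]
```

The ball appears at (326.7,229.8) and the collar is centred on the same column, so the lateral offset matches the crown's. Going back to grip the crown.

Run:
```python
from bench import r
from h import *
print(delta(r.sense(),[.5290,.2197,.2116],np.pi/2+.244))
```

```text
(array([ -5.9, 186.2,  -5.4]), array([0.01, 0.13, 0.08]))
```

Request:
play_rows:
  deltas:
    - [[0,12,-1,0,0,0],[-1,35,-2,0,0,0],[-2,65,-3,0,0,0],[-3,95,-4,0,0,0],[-4,125,-5,0,0,0],[-5,155,-5.5,0,0,0],[-5.9,175,-5.5,0,0,0],[-5.9,186.2,-5.4,0,0,0],[-5.9,186.2,5,0,0,0],[-5.9,186.2,30,0,0,0],[-5.9,186.2,60,0,0,0],[-5.9,186.2,90,0,0,0],[-5.9,186.2,113,0,0,0],[-5.9,186.2,125,0,0,0],[-5.9,186.2,128.2,0,0,0],[-5.9,186.2,128.2,0,0,0],[-5.9,186.2,128.2,0,0,0]]
  hand: 0

```text
time: 11.95
position: [0.5305, 0.2189, 0.234]
ee_rot: [0.002, -0.122, 0.993, 0.0]
ft_force: [0.2, -0.4, 0.5]
grip_width: 0.0854
```

Run:
```python
from bench import r, eyes
from h import *
s=r.sense();print(s['time'],gp(s),s['ft_force'],delta(s,[.5290,.2197,.078],np.pi/2+.244))
a=eyes.camera('wrist');cv2.imwrite('pics/w7.png',a)
```

```text
11.95 [0.53116499 0.21907556 0.07897759] [ 0.23075392 -0.36145043  0.50045049] (array([1.3, 1.1, 1. ]), array([-0.01,  0.26,  0.01]))
```

View pics/w7.png

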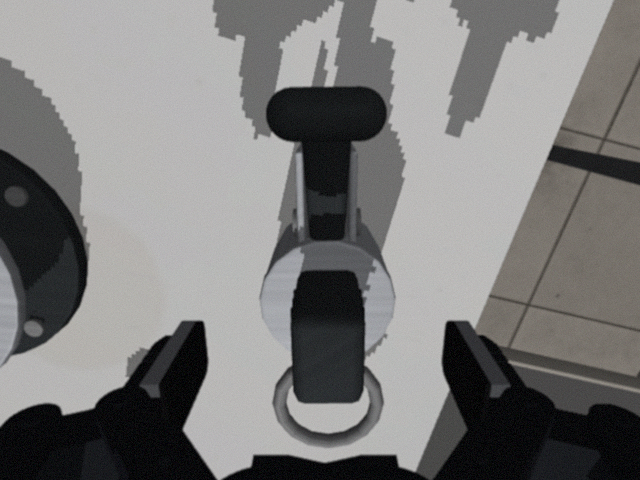

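Request:
play_rows:
  deltas:
    - [[1,1,1,0,0,0],[1,1,1,0,0,0],[1,1,1,0,0,0],[1,1,1,0,0,0]]
  hand: 0

```text
time: 12.4
position: [0.5287, 0.2197, 0.2322]
ee_rot: [0.001, -0.122, 0.993, 0.0]
ft_force: [0.2, -0.9, -1.4]
grip_width: 0.0852
```

Request:
play_rows:
  deltas:
    - [[0,0,0,0,0,0],[0,0,0,0,0,0],[0,0,0,0,0,0],[0,0,0,0,0,0],[0,0,0,0,0,0],[0,0,0,0,0,0],[0,0,0,0,0,0],[0,0,0,0,0,0],[0,0,0,0,0,0],[0,0,0,0,0,0]]
  hand: 255

```text
time: 13.4
position: [0.5287, 0.2197, 0.2321]
ee_rot: [0.001, -0.122, 0.993, 0.0]
ft_force: [0.3, 0.8, 2.1]
grip_width: 0.0231
```

Run:
```python
from bench import r, eyes
from h import *
s=r.sense();print(s['time'],gp(s),s['ft_force'],s['grip_width'],delta(s,[.5290,.2197,.078],np.pi/2+.244))
```

```text
13.4 [0.52913962 0.21981117 0.07706134] [0.29007039 0.79687446 2.12724873] 0.023112923994979735 (array([-0.3, -0.1, -0.9]), array([-0.  ,  0.16,  0.01]))
```

Request:
play_rows:
  deltas:
    - [[0,0,-3,0,0,0],[0,0,-12,0,0,0],[0,0,-30,0,0,0],[0,0,-55,0,0,0],[0,0,-80,0,0,0],[0,0,-100,0,0,0],[0,0,-113,0,0,0],[0,0,-118,0,0,0],[0,0,-118,0,0,0],[0,0,-118,0,0,0]]

```text
time: 14.4
position: [0.5278, 0.2194, 0.349]
ee_rot: [0.0, -0.122, 0.993, -0.0]
ft_force: [0.1, 0.0, -6.8]
grip_width: 0.0233
```

Run:
```python
from bench import r, eyes
from h import *
s=r.sense();print(s['time'],gp(s),s['ft_force'],s['ft_torque'],s['grip_width'],delta(s,[.5683,.0390,.190],np.pi/2+.244))
```

```text
14.4 [0.52790371 0.21943219 0.19395485] [ 0.09488013  0.02987349 -6.79155812] [ 0.03192553 -0.12809462 -0.03269673] 0.023335413920245022 (array([   4.4, -184.9,    4. ]), array([-0.01,  0.03,  0.02]))
```

Request:
play_rows:
  deltas:
    - [[0,-10,0,0,0,0],[0,-30,0,0,0,0],[1,-55,1,0,0,0],[2,-82,2,0,0,0],[2,-109,2,0,0,0],[3,-136,3,0,0,0],[4,-160,4,0,0,0],[4.4,-177,4,0,0,0],[4.4,-184.9,4,0,0,0],[4.4,-184.9,4,0,0,0],[4.4,-184.9,4,0,0,0],[4.4,-184.9,4,0,0,0],[4.4,-184.9,4,0,0,0]]

```text
time: 15.7
position: [0.5686, 0.04, 0.346]
ee_rot: [0.001, -0.122, 0.992, 0.0]
ft_force: [-0.3, 0.9, -6.5]
grip_width: 0.0234
```

Run:
```python
from bench import r, eyes
from h import *
s=r.sense();print(s['time'],gp(s),s['ft_force'],s['ft_torque'],s['ee_rot'],delta(s,[.5683,.0390,.190],np.pi/2+.244))
a=eyes.camera('wrist');cv2.imwrite('pics/w8.png',a)
a=eyes.camera('scene');cv2.imwrite('pics/s8.png',cv2.resize(a[130:330,240:450],None,fx=3,fy=3,interpolation=2))
```

```text
15.7 [0.56891794 0.04014812 0.19098301] [-0.31625751  0.89430355 -6.45319553] [ 0.04953289 -0.08921479  0.02350688] [ 1.19916595e-03 -1.22444433e-01  9.92474616e-01  2.45092232e-04] (array([ 0.5, -0.9,  1. ]), array([0.01, 0.14, 0.09]))
```

View pics/w8.png

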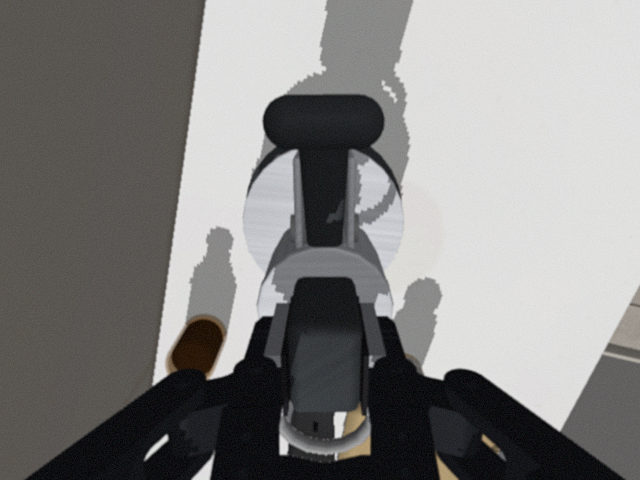

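View pics/s8.png

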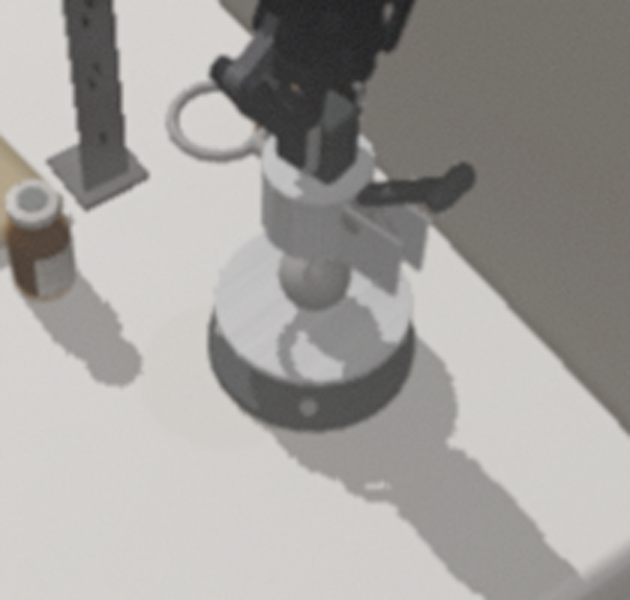

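Request:
play_rows:
  deltas:
    - [[0.2,-0.4,2,0,0,0],[0.5,-0.9,8,0,0.1,0],[0.5,-0.9,15,0,0.1,0],[0.5,-0.9,22,0,0.1,0],[0.5,-0.9,28,0,0.1,0],[0.5,-0.9,33,0,0.1,0],[0.5,-0.9,37,0,0.1,0],[0.5,-0.9,39,0,0.1,0],[0.5,-0.9,40,0,0.1,0],[0.5,-0.9,40,0,0.1,0],[0.5,-0.9,40,0,0.1,0]]

```text
time: 16.9
position: [0.5688, 0.0381, 0.3062]
ee_rot: [0.001, -0.122, 0.993, -0.0]
ft_force: [0.0, 0.0, -6.8]
grip_width: 0.0234
```

Run:
```python
from bench import r, eyes
from h import *
s=r.sense();print(s['time'],gp(s),s['ft_force'],s['ft_torque'],delta(s,[.5683,.0390,.146],np.pi/2+.244))
```

```text
16.9 [0.56897527 0.03814984 0.15122431] [ 2.49660117e-02  5.14470456e-03 -6.83398719e+00] [-0.02731299 -0.08945016 -0.09088431] (array([0.3, 1. , 5.2]), array([-0.01,  0.07,  0.02]))
```

Request:
play_rows:
  deltas:
    - [[0.2,0.4,1,0,0,0],[0.3,0.7,2.5,0,0,0],[0.3,0.7,4,0,0,0],[0.3,0.7,5.5,0,0,0],[0.3,0.7,7,0,0,0],[0.3,0.7,7,0,0,0],[0.3,0.7,7,0,0,0]]

```text
time: 17.6
position: [0.5682, 0.0388, 0.2989]
ee_rot: [0.0, -0.122, 0.993, 0.0]
ft_force: [0.2, 0.0, -6.9]
grip_width: 0.0233
```

Run:
```python
from bench import r, eyes
from h import *
s=r.sense();print(s['time'],gp(s),s['ft_force'],s['ft_torque'],delta(s,[.5683,.0390,.146],np.pi/2+.244))
```

```text
17.6 [0.56827127 0.03877935 0.14390014] [ 0.15261884  0.02455651 -6.90823741] [-0.01709377 -0.10891408 -0.03669521] (array([-0.2,  0.2, -2.1]), array([-0.  ,  0.04,  0.02]))
```

Request:
play_rows:
  deltas:
    - [[0,0,1,0,0,0],[0,0,2,0,0,0],[0,0,3,0,0,0],[0,0,4,0,0,0],[0,0,5,0,0,0],[0,0,6,0,0,0],[0,0,6,0,0,0],[0,0,6,0,0,0]]

```text
time: 18.4
position: [0.5682, 0.0388, 0.2929]
ee_rot: [0.0, -0.122, 0.993, 0.0]
ft_force: [-0.5, -0.2, -6.7]
grip_width: 0.0236
```

Run:
```python
from bench import r, eyes
from h import *
s=r.sense();print(s['time'],gp(s),s['ft_force'],s['ft_torque'],delta(s,[.5683,.0390,.146],np.pi/2+.244))
```

```text
18.4 [0.56828345 0.03877964 0.1379482 ] [-0.48912676 -0.18967569 -6.72694911] [-0.01476116 -0.06951298 -0.00980194] (array([-0.2,  0.2, -8.1]), array([-0.  ,  0.04,  0.02]))
```

Request:
play_rows:
  deltas:
    - [[0,0,1,0,0,0],[0,0,2,0,0,0],[0,0,3,0,0,0],[0,0,4,0,0,0],[0,0,4,0,0,0],[0,0,4,0,0,0]]

```text
time: 19.0
position: [0.5686, 0.0389, 0.2896]
ee_rot: [0.001, -0.122, 0.993, 0.0]
ft_force: [-0.8, 0.5, 3.4]
grip_width: 0.0232
```

Request:
play_rows:
  deltas:
    - [[0,0,1,0,0,0],[0,0,2,0,0,0],[0,0,3,0,0,0],[0,0,3,0,0,0],[0,0,3,0,0,0]]

```text
time: 19.5
position: [0.5689, 0.039, 0.2882]
ee_rot: [0.002, -0.122, 0.993, -0.0]
ft_force: [-4.4, 2.4, 16.2]
grip_width: 0.0231
```

Request:
play_rows:
  deltas:
    - [[0.3,0.2,0.4,0,0,0],[0.6,0.4,0.8,0,0,0],[0.6,0.4,1.2,0,0,0],[0.6,0.4,1.2,0,0,0]]

```text
time: 19.9
position: [0.5687, 0.0391, 0.2868]
ee_rot: [0.003, -0.122, 0.993, -0.0]
ft_force: [-1.7, 0.5, 12.3]
grip_width: 0.0233
```

Run:
```python
from bench import r, eyes
from h import *
s=r.sense();print(s['time'],gp(s),s['ft_force'],s['ft_torque'],delta(s,[.5683,.0390,.136],np.pi/2+.244))
a=eyes.camera('scene');cv2.imwrite('pics/s9.png',cv2.resize(a[130:330,240:450],None,fx=3,fy=3,interpolation=2))
```

```text
19.9 [0.56944425 0.03910671 0.131839  ] [-1.70129603  0.54737038 12.31305742] [ 0.35758699  0.2511623  -0.24287458] (array([ 0.4,  0. , -4.2]), array([-0.06,  0.28,  0.  ]))
```

View pics/s9.png

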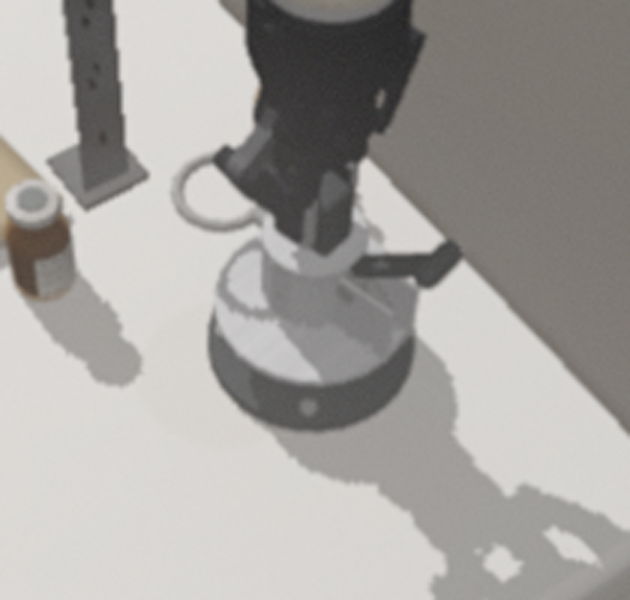

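Request:
play_rows:
  deltas:
    - [[0.2,0,0.5,0,0.1,0],[0.3,0,1,0,0.2,0],[0.3,0,1.5,0,0.2,0],[0.3,0,2,0,0.2,0],[0.3,0,2,0,0.2,0]]

```text
time: 20.45
position: [0.5688, 0.0391, 0.2847]
ee_rot: [0.001, -0.122, 0.993, -0.0]
ft_force: [0.3, 2.3, 8.9]
grip_width: 0.0231
```

Request:
play_rows:
  deltas:
    - [[0,0,0.5,0,0,0],[0,0,1,0,0,0],[0,0,1.5,0,0,0],[0,0,2,0,0,0],[0,0,2,0,0,0]]

```text
time: 20.95
position: [0.569, 0.0391, 0.2821]
ee_rot: [0.002, -0.122, 0.993, -0.0]
ft_force: [4.6, 3.4, 3.4]
grip_width: 0.0234
```

Request:
play_rows:
  deltas:
    - [[-0.3,0.2,0.5,0,0.1,0],[-0.5,0.2,1,0,0.1,0],[-0.5,0.2,1.5,0,0.1,0],[-0.5,0.2,2,0,0.1,0],[-0.5,0.2,2,0,0.1,0]]

```text
time: 21.45
position: [0.5688, 0.0392, 0.2785]
ee_rot: [-0.001, -0.122, 0.993, -0.001]
ft_force: [5.3, 1.6, 1.7]
grip_width: 0.0229
```

Request:
play_rows:
  deltas:
    - [[0,0,0.5,0,0,0],[0,0,1,0,0,0],[0,0,1.5,0,0,0],[0,0,1.5,0,0,0]]

```text
time: 21.85
position: [0.5689, 0.0393, 0.2782]
ee_rot: [-0.0, -0.122, 0.993, -0.001]
ft_force: [3.5, 1.4, 5.8]
grip_width: 0.0233
```

Request:
play_rows:
  deltas:
    - [[-0.2,0,0.5,0,0,0],[-0.2,0,1,0,0,0],[-0.2,0,1,0,0,0]]

```text
time: 22.15
position: [0.569, 0.0392, 0.278]
ee_rot: [-0.0, -0.122, 0.993, -0.001]
ft_force: [1.4, 0.6, 15.1]
grip_width: 0.0232
```

Run:
```python
from bench import r, eyes
from h import *
s=r.sense();print(s['time'],gp(s),s['ft_force'],s['ft_torque'],delta(s,[.5683,.0390,.136],np.pi/2+.244))
a=eyes.camera('scene');cv2.imwrite('pics/s10.png',cv2.resize(a[170:290,290:410],None,fx=4.8,fy=4.8,interpolation=2))
```

```text
22.15 [0.56893853 0.03900102 0.12304355] [ 1.36979725  0.63560472 15.05052498] [ 0.44949846 -0.34675677 -0.08120492] (array([  0.8,  -0.1, -13. ]), array([-0.07, -0.05,  0.02]))
```

View pics/s10.png

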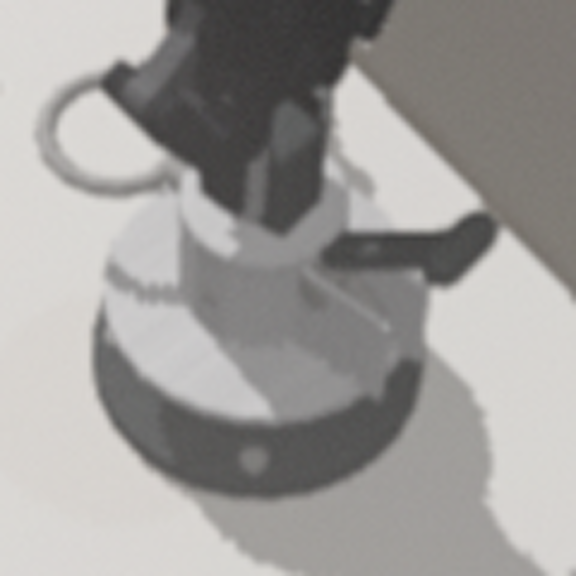

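Request:
play_rows:
  deltas:
    - [[-0.1,0,0.4,0,0,0],[-0.1,0,0.7,0,0,0],[-0.1,0,0.7,0,0,0],[-0.1,0,0.7,0,0,0]]

```text
time: 22.6
position: [0.5691, 0.0393, 0.278]
ee_rot: [-0.0, -0.122, 0.993, -0.001]
ft_force: [-0.1, 3.1, 19.7]
grip_width: 0.0233
```

Height no longer changes as force rises from 6 to 20 N (z 0.278), so it is home on the collar. I'll unload the hand, release and back off upward.

Request:
play_rows:
  deltas:
    - [[0,-0.2,-0.8,0,0,0],[0,-0.3,-1.6,0,0,0],[0,-0.3,-2.2,0,0,0],[0,-0.3,-2.2,0,0,0]]

```text
time: 23.0
position: [0.569, 0.0391, 0.2782]
ee_rot: [-0.001, -0.122, 0.993, -0.0]
ft_force: [5.1, 3.8, 2.8]
grip_width: 0.023
```

Request:
play_rows:
  deltas:
    - [[0,0,0,0,0,0],[0,0,0,0,0,0],[0,0,0,0,0,0],[0,0,0,0,0,0],[0,0,0,0,0,0],[0,0,0,0,0,0],[0,0,-10,0,0,0],[0,0,-30,0,0,0],[0,0,-60,0,0,0],[0,0,-90,0,0,0],[0,0,-108,0,0,0],[0,0,-115,0,0,0],[0,0,-115,0,0,0],[0,0,-115,0,0,0]]
  hand: 0

```text
time: 24.4
position: [0.568, 0.0392, 0.3921]
ee_rot: [-0.003, -0.122, 0.993, -0.0]
ft_force: [-0.9, 0.0, -0.5]
grip_width: 0.085
```

Run:
```python
from bench import r, eyes
from h import *
s=r.sense();print(s['time'],gp(s),s['ft_force'])
W=eyes.camera_model('wrist')
a=eyes.camera('wrist');cv2.imwrite('pics/w11.png',a)
a=eyes.camera('scene');cv2.imwrite('pics/s11.png',cv2.resize(a[130:330,240:450],None,fx=3,fy=3,interpolation=2))
```

```text
24.4 [0.56719183 0.03900533 0.23707764] [-0.86691356  0.04361919 -0.48057599]
```

View pics/w11.png

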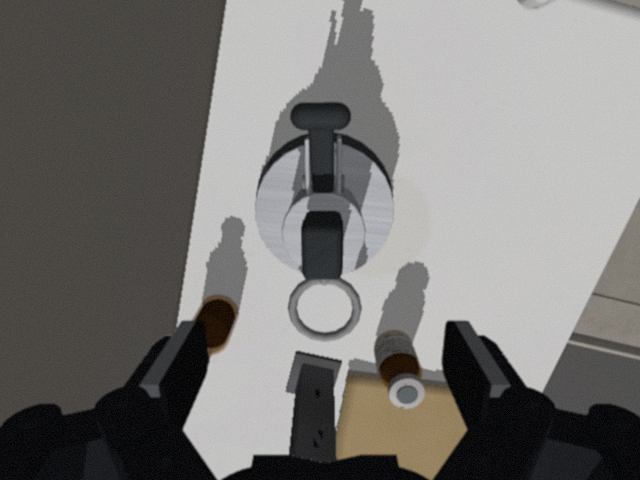

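View pics/s11.png

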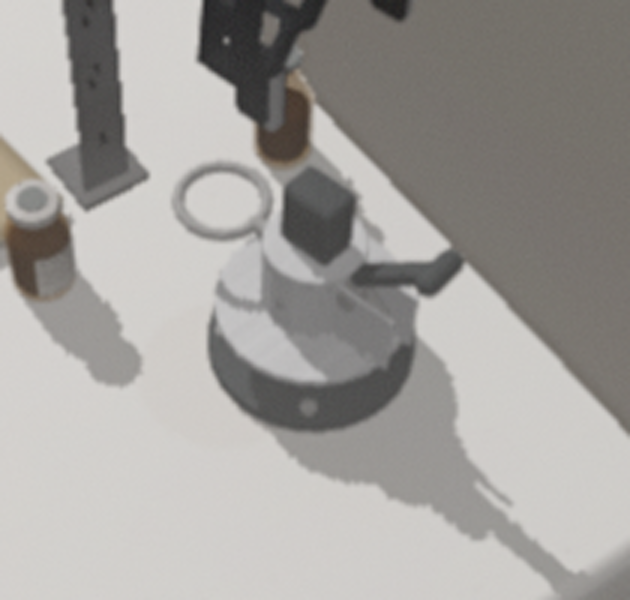

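The coupler looks flush and upright: ring at (222,200), bar at (440,270) and still raised. As a feel check I'll shut the fingers and press gently on the crown's top, straight over the ball.

Request:
play_rows:
  deltas:
    - [[0,0,10,0,0,0],[0,0,30,0,0,0],[0,0,50,0,0,0],[0,0,65,0,0,0],[0,0,72,0,0,0],[0,0,76,0,0,0],[0,0,76,0,0,0],[0,0,76,0,0,0],[0,0,77,0,0,0],[0,0,78,0,0,0],[0,0,79,0,0,0],[0,0,80,0,0,0],[0,0,80,0,0,0],[0,0,80,0,0,0]]
  hand: 255

```text
time: 25.9
position: [0.5681, 0.0391, 0.3128]
ee_rot: [-0.002, -0.122, 0.993, -0.0]
ft_force: [-0.2, -0.2, 0.8]
grip_width: 0.0003
```

Request:
play_rows:
  deltas:
    - [[0,0,0.5,0,0,0],[0,0,1,0,0,0],[0,0,1.5,0,0,0],[0,0,1.5,0,0,0]]

```text
time: 26.3
position: [0.5682, 0.0391, 0.3112]
ee_rot: [-0.002, -0.122, 0.993, -0.0]
ft_force: [-0.3, -0.5, -0.2]
grip_width: -0.0006
```

Request:
play_rows:
  deltas:
    - [[0,0,0.5,0,0,0],[0,0,1,0,0,0],[0,0,1.5,0,0,0],[0,0,1.5,0,0,0]]

```text
time: 26.7
position: [0.5685, 0.0395, 0.3103]
ee_rot: [-0.001, -0.122, 0.993, 0.0]
ft_force: [-0.1, 2.0, 3.5]
grip_width: 0.0001
```

Request:
play_rows:
  deltas:
    - [[0,0,0.5,0,0,0],[0,0,1,0,0,0],[0,0,1,0,0,0]]

```text
time: 27.0
position: [0.5685, 0.0396, 0.3102]
ee_rot: [-0.001, -0.122, 0.993, 0.0]
ft_force: [-1.9, 3.4, 12.2]
grip_width: -0.0
```

Request:
play_rows:
  deltas:
    - [[0,0,0.4,0,0,0],[0,0,0.8,0,0,0],[0,0,0.8,0,0,0],[0,0,0.8,0,0,0]]

```text
time: 27.4
position: [0.5685, 0.0396, 0.3101]
ee_rot: [-0.001, -0.122, 0.993, 0.0]
ft_force: [-2.6, 3.2, 16.4]
grip_width: 0.0001
```

```bash
cat >> h.py <<'E'
def deltat(st,grasp,yaw_y,tilt):
    Rc=rot(st['ee_rot']); y=np.array([np.cos(yaw_y),np.sin(yaw_y),0]); z=np.array([0,0,-1.]); x=np.cross(y,z)
    Rt=np.stack([x,y,z],1)@R.from_rotvec([0,np.radians(tilt),0]).as_matrix(); p=np.array(grasp)-0.155*Rt[:,2]
    return np.round(Rc.T@(p-st['position'])*1000,1),np.round(np.degrees(R.from_matrix(Rc.T@Rt).as_rotvec()),2)
E
python3 - <<'E'
from bench import r
from h import *
s=r.sense()
b=np.array([.4965,.0210,.135]);u=np.array([.9704,.2416,0])*np.sin(np.radians(24))+np.array([0,0,np.cos(np.radians(24))])
print(deltat(s,b+.11*u,np.pi/2+.244,24))
E
```

```text
(array([-33.3,  -0.6, -67. ]), array([2.000e-02, 2.389e+01, 1.000e-02]))
```

Request:
play_rows:
  deltas:
    - [[0,0,-3,0,0,0],[0,0,-15,0,0,0],[0,0,-40,0,0,0],[-3,0,-60,0,3,0],[-8,-0.6,-67,0,8,0],[-15,-0.6,-67,0,13,0],[-23,-0.6,-67,0,18,0],[-30,-0.6,-67,0,22,0],[-33,-0.6,-67,0,23.9,0],[-33.3,-0.6,-67,0,23.9,0],[-33.3,-0.6,-67,0,23.9,0],[-33.3,-0.6,-67,0,23.9,0]]
  hand: 0

```text
time: 28.6
position: [0.6005, 0.0465, 0.3751]
ee_rot: [-0.207, -0.119, 0.971, -0.026]
ft_force: [-0.5, 0.8, -0.1]
grip_width: 0.0855
```

Run:
```python
from bench import r, eyes
from h import *
s=r.sense();W=eyes.camera_model('wrist')
a=eyes.camera('wrist');cv2.imwrite('pics/w12.png',a)
b=np.array([.4965,.0210,.135])
print(s['time'],gp(s),proj(W,b),deltat(s,b,np.pi/2+.244,24))
```

```text
28.6 [0.53908463 0.03120823 0.23358672] [321.99725896 244.64298239] (array([  0. ,   0.4, 107.9]), array([-0.01, -0.12,  0.01]))
```

View pics/w12.png

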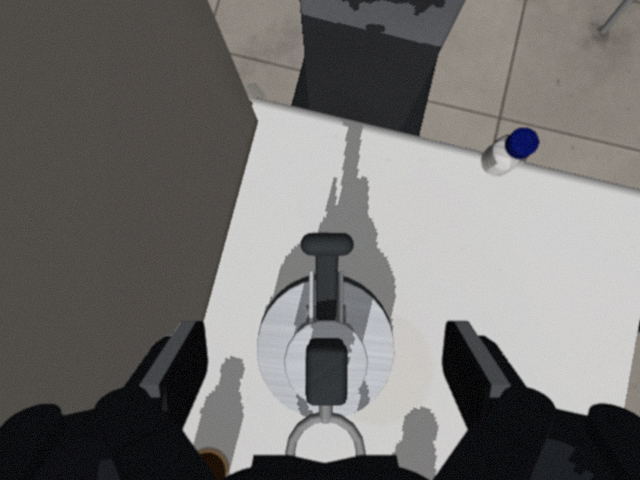

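Request:
play_rows:
  deltas:
    - [[0,0.5,12,0,0,0],[0,0.9,35,0,0,0],[0,0.9,60,0,0,0],[0,0.9,85,0,0,0],[0,0.9,100,0,0,0],[0,0.9,107,0,0,0],[0,0.9,108,0,0,0],[0,0.9,108,0,0,0],[0,0.9,108,0,0,0]]
  hand: 0

```text
time: 29.55
position: [0.5584, 0.0368, 0.2771]
ee_rot: [-0.207, -0.119, 0.971, -0.026]
ft_force: [0.1, 0.1, -0.2]
grip_width: 0.0856
```

Request:
play_rows:
  deltas:
    - [[0,0,0,0,0,0],[0,0,0,0,0,0],[0,0,0,0,0,0],[0,0,0,0,0,0],[0,0,0,0,0,0],[0,0,0,0,0,0],[0,0,0,0,0,0],[0,0,0,0,0,0],[0,0,0,0,0,0]]
  hand: 255

```text
time: 30.45
position: [0.5577, 0.0368, 0.2763]
ee_rot: [-0.208, -0.119, 0.971, -0.025]
ft_force: [-1.4, 0.4, 2.0]
grip_width: 0.0278
```

Run:
```python
from bench import r, eyes
from h import *
s=r.sense();W=eyes.camera_model('wrist')
g=gp(s)
print(s['time'],g,s['ft_force'],s['grip_width'])
T=lambda a:np.array([-66*np.cos(a)+6*np.sin(a),66*np.sin(a)+6*np.cos(a)])/1000
h=np.array([.9704,.2416,0])
Rc=rot(s['ee_rot']);R0=None
for a,t in [(.75,24),(.7,21.5),(.65,19),(.6,16.5),(.55,14),(.5,11.5),(.45,9),(.4,6.5),(.35,4),(.3,1.5),(.25,-1),(.2,-3.5),(.15,-6),(.1,-8.5),(.05,-11),(0,-13.5),(-.05,-16)]:
    d=T(a)-T(.75); b=g+h*d[0]+np.array([0,0,d[1]])
    print(a,*deltat(s,b,np.pi/2+.244,t))
a=eyes.camera('wrist');cv2.imwrite('pics/w13.png',a)
```

```text
30.45 [0.49606197 0.02146121 0.13491479] [-1.44180954  0.35802175  2.0439974 ] 0.027849351932627532
0.75 [ 0.5 -0.   0. ] [-0.   -0.17  0.01]
0.7 [8.5 0.  3.2] [ 0.   -2.67  0.01]
0.65 [16.4  0.   6.8] [ 0.   -5.17  0.01]
0.6 [24.   0.  10.7] [ 0.   -7.67  0.01]
0.55 [31.5  0.  15. ] [ 0.000e+00 -1.017e+01  1.000e-02]
0.5 [38.8  0.  19.6] [ 0.000e+00 -1.267e+01  1.000e-02]
0.45 [45.8  0.  24.5] [ 0.000e+00 -1.517e+01  1.000e-02]
0.4 [52.6  0.  29.7] [ 0.000e+00 -1.767e+01  1.000e-02]
0.35 [59.2  0.  35.2] [ 0.000e+00 -2.017e+01  1.000e-02]
0.3 [65.4  0.  41. ] [ 0.000e+00 -2.267e+01  1.000e-02]
0.25 [71.4  0.  47. ] [ 0.000e+00 -2.517e+01  1.000e-02]
0.2 [77.1  0.  53.4] [ 0.000e+00 -2.767e+01  1.000e-02]
0.15 [82.5  0.  59.9] [ 0.000e+00 -3.017e+01  1.000e-02]
0.1 [87.6  0.  66.7] [ 0.000e+00 -3.267e+01  1.000e-02]
0.05 [92.4  0.  73.6] [ 0.000e+00 -3.517e+01  1.000e-02]
0 [96.9  0.  80.8] [ 0.000e+00 -3.767e+01  1.000e-02]
-0.05 [101.    0.   88.2] [ 0.000e+00 -4.017e+01  1.000e-02]
```

View pics/w13.png

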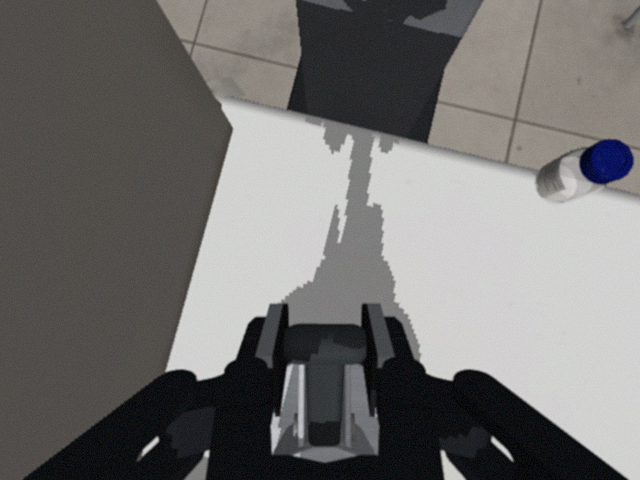

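Request:
play_rows:
  deltas:
    - [[4,0,1.5,0,-1.2,0],[8,0,3.2,0,-2.5,0],[12,0,5,0,-3.8,0],[16,0,6.8,0,-5,0],[19.8,0,8.7,0,-6.2,0],[23.5,0,10.7,0,-7.5,0],[27.3,0,12.8,0,-8.7,0],[31,0,15,0,-10,0],[34.7,0,17.3,0,-11.2,0],[38.3,0,19.6,0,-12.5,0],[41.8,0,22,0,-13.7,0],[45.3,0,24.5,0,-15,0],[48.8,0,27.1,0,-16.2,0],[52.2,0,29.7,0,-17.5,0],[52.2,0,29.7,0,-17.5,0],[52.2,0,29.7,0,-17.5,0]]

```text
time: 32.1
position: [0.4998, 0.0223, 0.2706]
ee_rot: [-0.057, -0.122, 0.991, -0.007]
ft_force: [-1.0, 0.2, 1.0]
grip_width: 0.0283
```

Run:
```python
from bench import r, eyes
from h import *
s=r.sense()
g0=np.array([.49606,.02146,.13491]);g=gp(s)
print(s['time'],g,s['ft_force'],s['ft_torque'])
T=lambda a:np.array([-66*np.cos(a)+6*np.sin(a),66*np.sin(a)+6*np.cos(a)])/1000
h=np.array([.9704,.2416,0])
for a,t in [(.4,6.5),(.35,4),(.3,1.5),(.25,-1),(.2,-3.5),(.15,-6),(.1,-8.5),(.05,-11),(0,-13.5),(-.05,-16)]:
    d=T(a)-T(.75); b=g0+h*d[0]+np.array([0,0,d[1]])
    print(a,*deltat(s,b,np.pi/2+.244,t))
a=eyes.camera('scene');cv2.imwrite('pics/s14.png',cv2.resize(a[130:330,240:450],None,fx=3,fy=3,interpolation=2))
```

```text
32.1 [0.48240863 0.01790392 0.11660842] [-1.00910117  0.23159459  1.01764962] [0.0746187  0.01181085 0.0882342 ]
0.4 [ 0.5  0.1 -0.1] [-0.01 -0.14  0.01]
0.35 [8.4 0.1 3.1] [-0.01 -2.64  0.01]
0.3 [16.2  0.1  6.8] [-0.01 -5.14  0.01]
0.25 [23.7  0.1 10.7] [-0.01 -7.64  0.01]
0.2 [31.   0.1 15. ] [-1.000e-02 -1.014e+01  1.000e-02]
0.15 [38.2  0.1 19.6] [-1.000e-02 -1.264e+01  1.000e-02]
0.1 [45.1  0.1 24.6] [-1.000e-02 -1.514e+01  1.000e-02]
0.05 [51.7  0.1 29.8] [-1.000e-02 -1.764e+01  1.000e-02]
0 [58.1  0.1 35.3] [-1.000e-02 -2.014e+01  1.000e-02]
-0.05 [64.2  0.1 41.1] [-1.000e-02 -2.264e+01  1.000e-02]
```

View pics/s14.png

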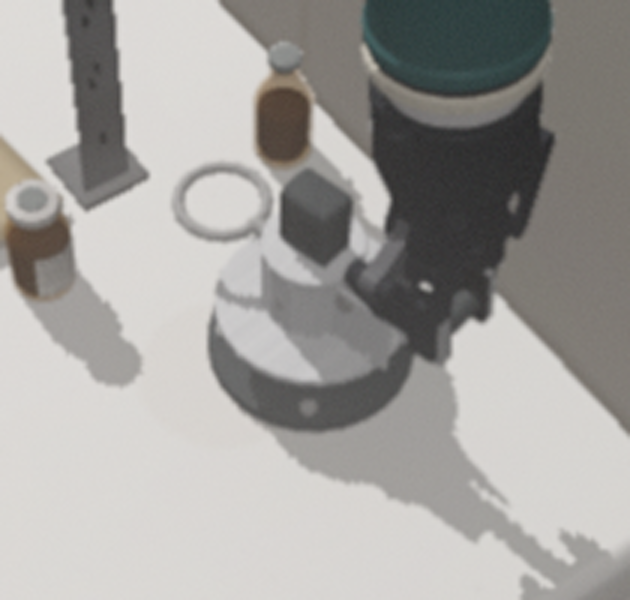

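Request:
play_rows:
  deltas:
    - [[4,0,1.5,0,-1.2,0],[8,0,3.1,0,-2.5,0],[12,0,5,0,-3.8,0],[15.8,0,6.8,0,-5,0],[19.5,0,8.7,0,-6.2,0],[23.2,0,10.7,0,-7.5,0],[27,0,12.8,0,-8.7,0],[30.6,0,15,0,-10,0],[34.2,0,17.3,0,-11.2,0],[37.7,0,19.6,0,-12.5,0],[37.7,0,19.6,0,-12.5,0]]

```text
time: 33.25
position: [0.4611, 0.0126, 0.2555]
ee_rot: [0.052, -0.121, 0.991, 0.006]
ft_force: [0.1, 1.2, 1.6]
grip_width: 0.0277
```

Run:
```python
from bench import r, eyes
from h import *
s=r.sense()
g0=np.array([.49606,.02146,.13491]);g=gp(s)
print(s['time'],g,s['ft_force'],s['ft_torque'])
T=lambda a:np.array([-66*np.cos(a)+6*np.sin(a),66*np.sin(a)+6*np.cos(a)])/1000
h=np.array([.9704,.2416,0])
for a,t in [(.15,-6),(.1,-8.5),(.05,-11),(0,-13.5),(-.05,-16),(-.1,-18.5)]:
    d=T(a)-T(.75); b=g0+h*d[0]+np.array([0,0,d[1]])
    print(a,b,*deltat(s,b,np.pi/2+.244,t))
```

```text
33.25 [0.47676248 0.01646572 0.10132354] [0.08940842 1.16195707 1.56049596] [ 0.2364483  -0.11913835  0.1386168 ]
0.15 [0.47649613 0.01658919 0.10132725] [ 0.3  0.1 -0. ] [-0.02 -0.04 -0.01]
0.1 [0.4758081  0.01641789 0.09809074] [8.1 0.1 3.3] [-0.03 -2.54 -0.01]
0.05 [0.4752779  0.01628589 0.09482284] [15.8  0.1  6.9] [-0.03 -5.04 -0.01]
0 [0.47490686 0.01619351 0.09153171] [23.2  0.1 10.9] [-0.03 -7.54 -0.01]
-0.05 [0.47469591 0.01614099 0.08822559] [30.5  0.1 15.2] [-3.000e-02 -1.004e+01 -1.000e-02]
-0.1 [0.47464556 0.01612846 0.08491273] [37.5  0.1 19.8] [-3.000e-02 -1.254e+01 -1.000e-02]
```

Request:
play_rows:
  deltas:
    - [[4,0,1.6,0,-1.2,0],[8,0,3.3,0,-2.5,0],[11.8,0,5.1,0,-3.8,0],[15.5,0,6.9,0,-5,0],[15.5,0,6.9,0,-5,0],[15.5,0,6.9,0,-5,0]]

```text
time: 33.85
position: [0.4473, 0.0091, 0.2472]
ee_rot: [0.094, -0.121, 0.988, 0.011]
ft_force: [-0.5, -0.1, 2.0]
grip_width: 0.0281
```

```bash
cat > k.py <<'E'
from bench import r, eyes
from h import *
s=r.sense()
g0=np.array([.49606,.02146,.13491]);g=gp(s)
T=lambda a:np.array([-66*np.cos(a)+6*np.sin(a),66*np.sin(a)+6*np.cos(a)])/1000
print(s['time'],g,s['ft_force'],s['ft_torque'],"a from z:",min(np.arange(-.2,.8,.002),key=lambda a:abs((T(a)-T(.75))[1]-(g-g0)[2])))
h=np.array([.9704,.2416,0])
for a,t in [(.05,-11),(0.025,-12.25),(0,-13.5),(-.025,-14.75),(-.05,-16),(-.1,-18.5)]:
    d=T(a)-T(.75); b=g0+h*d[0]+np.array([0,0,d[1]])
    print(a,*deltat(s,b,np.pi/2+.244,t))
E
python3 k.py
```

```text
33.85 [0.4756278  0.01612103 0.09495597] [-0.47618381 -0.08351271  2.02505489] [ 0.01013508 -0.07298727  0.09829356] a from z: 0.05200000000000021
0.05 [0.7 0.2 0.1] [-0.01 -0.16  0.02]
0.025 [4.6 0.2 1.7] [-0.01 -1.41  0.02]
0 [8.5 0.2 3.4] [-0.01 -2.66  0.02]
-0.025 [12.3  0.2  5.2] [-0.01 -3.91  0.02]
-0.05 [16.1  0.2  7.1] [-0.01 -5.16  0.02]
-0.1 [23.5  0.2 11.1] [-0.01 -7.66  0.02]
```

Request:
play_rows:
  deltas:
    - [[2,0,0.8,0,-0.6,0],[3.9,0,1.6,0,-1.2,0],[5.8,0,2.4,0,-1.9,0],[7.8,0,3.3,0,-2.5,0],[7.8,0,3.3,0,-2.5,0]]

```text
time: 34.35
position: [0.44, 0.0074, 0.2426]
ee_rot: [0.116, -0.121, 0.986, 0.014]
ft_force: [-4.0, -0.6, 10.2]
grip_width: 0.0283
```

```bash
python3 k.py
```

```text
34.35 [0.47483143 0.01603329 0.09184831] [-3.96616907 -0.60041855 10.23253332] [0.16001093 0.11623532 0.15005016] a from z: 0.00400000000000017
0.05 [-7.7  0.1 -2.6] [-0.01  2.4   0.01]
0.025 [-3.7  0.1 -1.2] [-0.01  1.15  0.01]
0 [0.2 0.1 0.3] [-0.01 -0.1   0.01]
-0.025 [4.1 0.1 2. ] [-0.01 -1.35  0.01]
-0.05 [8.  0.1 3.7] [-0.01 -2.6   0.01]
-0.1 [15.5  0.1  7.3] [-0.01 -5.1   0.01]
```

Request:
play_rows:
  deltas:
    - [[0.8,0,0.4,0,-0.3,0],[1.5,0,0.7,0,-0.5,0],[1.5,0,0.7,0,-0.5,0],[1.5,0,0.7,0,-0.5,0]]

```text
time: 34.75
position: [0.4386, 0.0071, 0.2417]
ee_rot: [0.12, -0.121, 0.985, 0.015]
ft_force: [-5.4, -1.1, 12.0]
grip_width: 0.0282
```

```bash
python3 k.py
```

```text
34.75 [0.4746664  0.01606051 0.09123262] [-5.39602824 -1.11886747 12.04988896] [-0.10979832  0.31121702 -0.00670545] a from z: -0.003999999999999837
0.05 [-9.2  0.  -3.1] [-0.01  2.87  0.03]
0.025 [-5.3  0.  -1.7] [-0.01  1.62  0.03]
0 [-1.3  0.  -0.2] [-0.01  0.37  0.03]
-0.025 [2.6 0.1 1.4] [-0.01 -0.88  0.03]
-0.05 [6.4 0.1 3. ] [-0.01 -2.13  0.03]
-0.1 [14.   0.1  6.6] [-0.01 -4.63  0.03]
```

Request:
play_rows:
  deltas:
    - [[0,0,0.4,0,0,0],[-0.2,0,0.6,0,0,0],[-0.2,0,0.6,0,0,0],[-0.2,0,0.6,0,0,0]]

```text
time: 35.15
position: [0.4386, 0.0072, 0.2412]
ee_rot: [0.12, -0.121, 0.985, 0.015]
ft_force: [-7.5, -2.7, 15.6]
grip_width: 0.0281
```

```bash
python3 k.py
python3 - <<'E'
from bench import eyes
import cv2
a=eyes.camera('scene');cv2.imwrite('pics/s15.png',cv2.resize(a[130:330,240:450],None,fx=3,fy=3,interpolation=2))
E
```

```text
35.15 [0.47456869 0.0160985  0.09069488] [-7.47797601 -2.71618798 15.61509903] [-0.32314993  0.55147891 -0.02795619] a from z: -0.011999999999999844
0.05 [-9.4 -0.  -3.6] [-0.    2.83  0.04]
0.025 [-5.4 -0.  -2.2] [-0.    1.58  0.04]
0 [-1.4  0.  -0.7] [-0.    0.33  0.04]
-0.025 [2.5 0.  0.9] [-0.   -0.92  0.04]
-0.05 [6.3 0.  2.5] [-0.   -2.17  0.04]
-0.1 [13.9  0.   6.1] [-0.   -4.67  0.04]
```

View pics/s15.png

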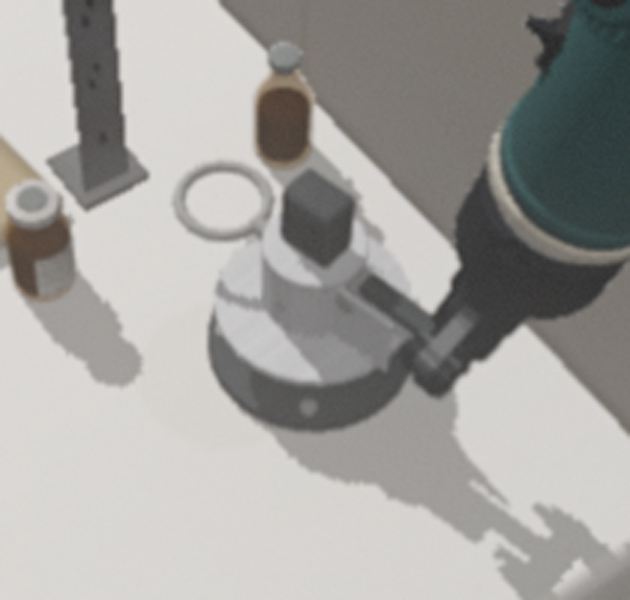

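Request:
play_rows:
  deltas:
    - [[0,0,-0.6,0,0,0],[0,0,-0.6,0,0,0],[0,0,-0.6,0,0,0],[0,0,-0.6,0,0,0],[0,0,-0.6,0,0,0],[0,0,-0.6,0,0,0],[0,0,-6,0,0,0],[0,0,-20,0,0,0],[0,0,-45,0,0,0],[0,0,-75,0,0,0],[0,0,-100,0,0,0],[0,0,-110,0,0,0],[0,0,-110,0,0,0],[0,0,-110,0,0,0]]
  hand: 0

```text
time: 36.6
position: [0.4135, 0.0009, 0.347]
ee_rot: [0.119, -0.121, 0.985, 0.015]
ft_force: [-0.1, -0.6, -0.4]
grip_width: 0.0857
```

Run:
```python
from bench import r,eyes
from h import *
s=r.sense();W=eyes.camera_model('wrist');S=eyes.camera_model('scene')
w=eyes.camera('wrist');cv2.imwrite('pics/w16.png',w)
a=eyes.camera('scene');cv2.imwrite('pics/s16.png',cv2.resize(a[130:330,240:450],None,fx=3,fy=3,interpolation=2))
a=eyes.camera('top');cv2.imwrite('pics/t16.png',a)
print(s['time'],gp(s),s['ft_force'],s['grip_width'])
for X in [[.5704-.0951,.0394-.0237,.092],[.5704-.0739,.0394-.0184,.135]]: print(proj(W,X),(proj(S,X)-[240,130])*3)
```

```text
36.6 [0.44942623 0.00986573 0.1965344 ] [-0.05102427 -0.57267815 -0.36840995] 0.08568409295178256
[320.28602705 246.06041328] [456.97812218 345.26093635]
[319.90426512 324.34232493] [431.2594211  271.79501414]
```

View pics/w16.png

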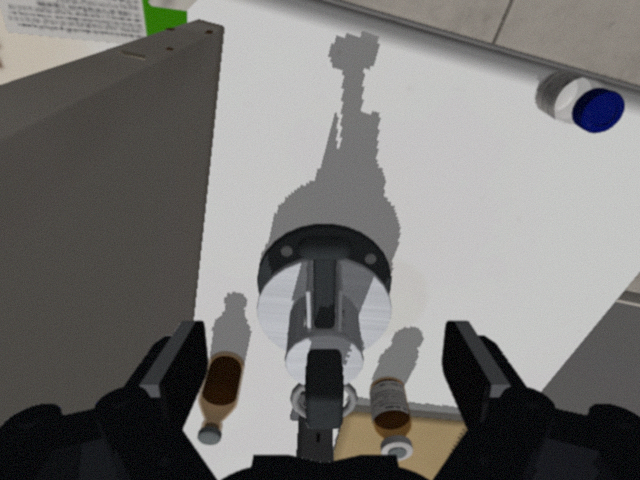

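View pics/s16.png

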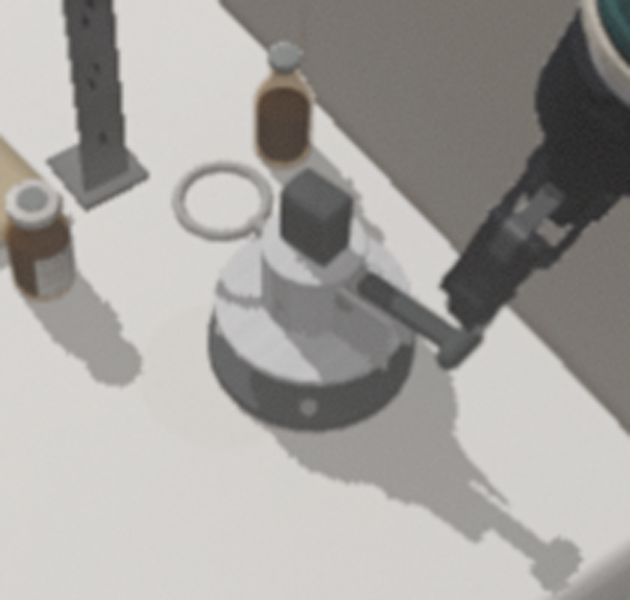

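View pics/t16.png

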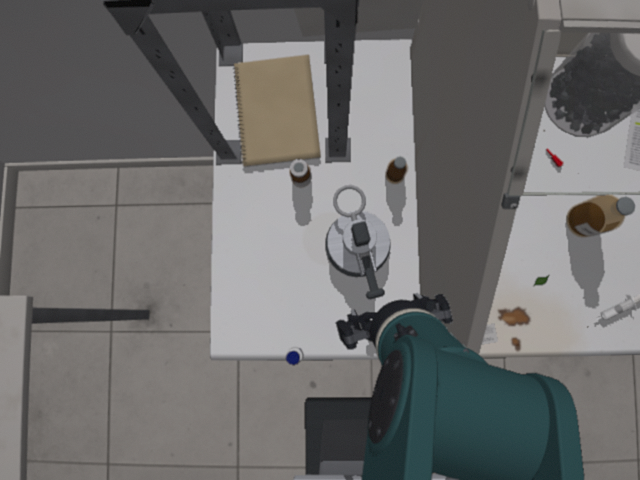

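Run:
```python
from bench import r,eyes
from h import *
W=eyes.camera_model('wrist');S=eyes.camera_model('scene');T=eyes.camera_model('top')
print(tri([(W,326,247),(S,240+462/3,130+345/3)]),tri([(T,375,293.5),(S,240+462/3,130+345/3)]))
print(tri([(T,350,201.5),(S,240+223/3,130+200/3)]), r.sense()['ft_force'])
```

```text
(array([0.46963957, 0.01784692, 0.09988918]), [0.0005867976301787126, 0.000586797630178685]) (array([0.47442143, 0.01354766, 0.09161238]), [0.00037977231958031453, 0.00037977231958047196])
(array([0.63338607, 0.05215502, 0.07368323]), [0.0009758824894325035, 0.0009758824894324399]) [-0.37425848 -0.13038439 -0.40778757]
```

Run:
```python
from bench import job
print(job.close_job())
```

```text
the job is handed in; nothing more can be done
None
```

The ring is mounted and locked as far as I can measure. I handed the job in at about 37 s, and it reports no verdict.

**What I did**
- **Raising the handle:** my first lift tipped the coupler nose-down, because the bar would not turn between the pads. I turned the tool with the handle, which set the coupler flat again on the bench at full raise; it slid about 5 mm in the process.
- **Seating:** I carried the coupler by its crown and eased it over the ball. The push peaked at 16 N at the detents, then stopped firmly at up to 20 N with no further travel. I did not feel a distinct click. A second press on the crown, 16 N with the fingers shut, also moved it only 0.2 mm.
- **Locking:** I pinched the cross-bar and followed its arc down. Resistance rose steeply near angle 0, and I pressed to 15.6 N vertical (about 17 N in all) before letting go.

**Last checks**
- **Handle:** the top and scene views put the bar 18 mm above the ring. It was 19 mm when the handle was down at the start, so the handle is at about 0 rad and did not spring back.
- **Seat height:** the coupler's origin came out at about 44 mm by camera and 46 mm by touch.
- **Bystanders:** the two vials and the bottle look unmoved, and the open gripper stands clear with no force on it.

**Disagreements**
- A wrist-and-scene estimate put the bar 8 mm higher than top-and-scene. I discounted it because those two views give a poor baseline.
- The wrist camera's calibration was about 2 mm off sideways, so I centred on the fingers in the picture instead.

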